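Clamp a collet block with a fold-out crank

TASK

Clamp the black collet block in the small fixture vise: fold the crank's grip up out of its folded position until it stands fully upright, and only then turn the crank clockwise (seen from above) until the jaw has pushed the block flat against the fence and holds it firmly. Tighten by feel, finger-tight only: overtightening would mark the block. Work the jaw only through the crank's grip, leave the grip standing and the block clamped, let go, and leave the other things on the cart where they are.

Things in the scene. Friction and masses are not known exactly. Their poses are not given: they have to be found in the camera images.
- vise: fixture vise bolted to the cart. Origin: on the cart top, below the crank's vertical axis. y points the way the jaw travels (to the fence), z up. Steel base plate 110 mm (x) by 235 mm (y, from -60 to +175), 12 mm thick. On the axis a knurled brass knob, 38 mm diameter, top 46 mm above the cart; on it the steel crank arm, 10 mm wide, 46 to 54 mm above the cart.
- handle_hinge (a point): centre of the grip's hinge at the outer end of the crank arm, 62 mm above the cart top, 55 mm from the crank's axis; goes round with the crank. x points outward along the arm, y is the grip's hinge axis (level, square to the arm), z up. A fork here, 24 mm wide (y), 16 mm long, reaches 69 mm above the cart top.
- handle_grip (a point): point on the centre line of the round black grip, 42 mm from its hinge. Grip: 14 mm diameter, full thickness from 12 mm to its tip 62 mm from the hinge. Folded, it lies inward from the hinge over arm and knob, centre line 62 mm above the cart (arm top 8 mm below that line, knob top 16 mm below). Upright, its tip is 124 mm above the cart.
- handle_fold (a joint): fold angle of the grip, rad: 0 = folded flat inward over the arm, 1.57 = upright; stop at 1.60. Starts at 0 to 0.2. The hinge is stiff (0.05 Nm), so the grip stays where it is left.
- crank (a joint): crank angle, rad, clockwise from above; starts at 0 to 0.2, range to 3.0; at 0 the arm points 0.3 rad anticlockwise of the vise's x. Friction 0.25 Nm (4.5 N at the upright grip) holds it when let go. 1 rad moves the jaw 15 mm. The block is pinched at 0.75 to 1.8 rad, as the fence is set: feel it. Then each 1 N more at the grip adds 3.7 N of jaw force.
- jaw: dark steel sliding jaw, 50 mm wide, 24 mm thick, top 47 mm above the cart, its face plate sprung (12 N/mm); origin at the foot of this face, 12 mm above the cart, 70 mm from the crank's axis along y at crank angle 0.  Good clamping force: 8 to 25 N; over 45 N (17 N at the grip) marks the block. Let go, it eases back to 16 N at most.
- collet_block: matte black block, 40 x 40 x 40 mm, about 0.35 kg, a bore in its top; origin at the centre of its underside. Stands loose on the vise's plate between jaw and fence, touching neither, turned a few degrees at most. The fence, dark steel, 60 mm wide (x), 36 mm high, is bolted across the plate at a different place each time, its stop face 121 to 137 mm from the crank's axis along y.
- collet: bystander: steel collet standing on its small end, 26 mm diameter, 30 mm high; origin under its centre
- collet_nut: bystander: dark steel ring, 38 mm diameter, 16 mm high; origin under its centre
- clamp_handle: bystander: teal plastic clamp handle lying beside the vise, 125 mm long, 22 mm high; origin near its middle
- pin_case: bystander: walnut case with steel gauge pins, 100 x 170 x 37 mm; origin under its centre
- setup_block: bystander: steel block with three holes, 50 x 75 x 25 mm; origin under its centre
- driver: bystander: screwdriver lying on the cart
- pin_cup: bystander: aluminium cup, 60 mm diameter, 50 mm high; origin under its centre
Mind the look-alikes: they are no part of the job. What is shaped like the collet_block but green is not meant.

How it is judged:
On the way, in this order (a step that is already met when the one before it is completed fails the run):
1. the grip stands upright (fold angle over 1.45 rad) with the crank still near its start (below 0.5 rad) (value of joint handle_fold above 1.45 rad and value of joint crank below 0.5 rad), for 0.2 s.
2. with the grip upright, the crank has driven the jaw onto the block and clamps it with over 5 N (value of joint handle_fold above 1.4 rad and contact force between jaw and collet_block above 5 N), for 0.2 s.
At the end, for the whole second after the job is handed in: The grip stands upright (fold angle over 1.4 rad); the block is upright, square to the vise within 2 degrees, at rest and clamped by the jaw with 5 to 30 N; the crank is at rest and the robot has let go (all of step 2 and contact force between jaw and collet_block below 30 N and angle between the y axis of collet_block and the y axis of vise, either way round below 0.035 rad and angle between collet_block's own z axis and vertical below 0.05 rad and linear speed of collet_block below 0.01 m/s and velocity of joint crank below 0.05 rad/s); the robot touches nothing.
It fails at once if the crank is turned past 0.5 rad while the grip is not upright (fold angle below 1.2 rad) (value of joint handle_fold below 1.2 rad and value of joint crank above 0.5 rad).
It fails at once if the block is overtightened: more than 45 N between jaw and block (contact force between jaw and collet_block above 45 N).
It fails at once if the robot pushes on the jaw or the block (over 3 N) (contact force between any of the fingers, the arm and jaw above 3 N or contact force between any of the fingers, the arm and collet_block above 3 N).
It fails at once if another thing on the cart is moved by more than 20 mm (distance of any of collet, collet_nut, clamp_handle, pin_case, setup_block, driver, pin_cup from where it was at the start of the episode above 0.02 m).
It also fails if it takes over 72 s, if anything falls off the work surface, if the arm or the gripper's body presses on something with over 40 N, if the wrist force passes 120 N, or if a joint passes its speed limit or range.

ROBOT

A 6-joint arm with a two-finger parallel gripper is mounted at the origin on the work surface. World frame = base frame: x ahead of the robot, y to its left, z up, the work surface at z = 0. Lengths are in m, angles in rad, forces in N, time in s.
With the tool pointing down it reaches from about 0.275 to 0.825 m from the base axis. Payload 4.9 kg.
Tool frame: the origin (TCP) lies at the very end of the fingers, on their centre line; the grasp point (between the pads) lies 19 mm behind it (arm.hold_point_z is the distance from the TCP to the grasp point, in m); y points along the fingers, z is the direction in which the jaws open and shut, and the axes are right-handed (so a half turn about y gives the same grasp; the last joint's range is limited). The gripper opens to 85 mm and grips with 20 to 120 N. Pads are 22 mm wide; open, the fingers measure 114 mm over their backs; the gripper's body (76 mm by 85 mm) begins 54 mm behind the grasp point. The pads swing forward as they close: fully open they stand 13 mm farther back than shut.
Start: joints at [-1.407, 0.326, -0.193, 1.052, 0, 1.437], TCP at [0.161, -0.526, 0.208] pointing down, gripper open.
Joint ranges: [-2.65, 2.65], [-0.97, 1.79], [-1.3, 1.35], [-1.93, 2.1], [-1.47, 1.37], [-3.14, 3.14]. Speed limits (rad/s): [2.57, 2.57, 3.14, 3.14, 3.14, 3.14].

INTERFACE

Orientations are given as a rotation vector (axis times angle).
In Python, from cell import sensors, vision, arm gives the robot as it stands.
- The arm moves only by the tool servo_tool, never from a script. Its argument "steps" is a list of rows, each a list of 6 numbers: the shift along the tool's x, y, z in units of 150 mm (1.0 is 150 mm), then the turn, a rotation vector about the tool's x, y, z in units of 0.08 rad (1.0 is 0.08 rad). In form: [[tx, ty, tz, ax, ay, az], ...]. A call has exactly 5 rows; each row shifts and turns the commanded pose from where the row before left it, along the tool's axes as they then stand; what a row does not reach is not made up. A row lasts 1/10 s, in which the tool goes at most 50 mm and 8.59 degrees, less where a joint would pass 70% of its speed; a pose out of reach is approached as far as the arm can. A call with a number of a shift or a turn outside -1 to 1 is refused whole. A call with a gripper value outside its range is refused whole. "claw" is the closure, from -1 (fully open) to 1 (shut), so that 0 is half open, set as the call begins (left out, the last holds). The fingers move at their own pace and stop on an object; "force" is the grip in N (left out, the last holds). Time passes only in rows, so rows that do not move let the fingers close, or fill a call up. It gives the time, the measured TCP pose, the force and the opening at its end, in the units of the state.
- sensors.get_state(): the state, without advancing time (a new reading comes with each control period).
- vision.snapshot(name): name is "scene" or "top" or "wrist"; returns a dict with "color" (420x560x3 uint8, red, green, blue), "depth" (420x560 float32, m along the optical axis (not along the pixel's ray), 0 where there is no reading), "intrinsics" (3x3 intrinsics, pixels), "distortion" ([k1, k2, p1, p2, k3] as OpenCV has them; the pictures are not rectified), "eye" and "orientation" of the camera in the world; the wrist camera has in their place "mount" (4x4, takes a point from camera to tool coordinates, whose origin is the TCP and whose axes are the tool frame's). Camera axes: x right, y up, looking along -z (the intrinsics and any distortion apply to the point x, -y, -z); pixel columns grow to the right and rows downward; lengths in m; the calibration is good to about 2 mm. A picture is of the moment at which its call begins: read the wrist's pose just before it.
- arm.hand_in(): hands the job in, once; it reports no verdict.
Trained networks look in a picture, given as the dict that the camera call returned (one of the last four; its "shot" number tells which), for a name from the list of things; names that differ only in an ending like _2 or _b are one class to them, and where a whole thing is asked for, a point or a joint stands for the part that bears it (a point fixed in the world has none). Each returns a list of dicts, best first, with "p" (0 to 1); they miss things now and then, are a little off and sometimes report something else, mostly with a low value. They report only what shows in the picture. A call takes as long as a camera call. They do not tell look-alikes from the thing itself.
- vision.recognise(picture, label): "location" ([row, column] as shares, 0 to 1, of the picture: columns of its width, rows of its height, amid what is visible of it).
- vision.cut_out(picture, label): "region" (420x560 bool, what is visible of it) and "location" ([row, column] as shares, 0 to 1, of the picture: columns of its width, rows of its height, amid what is visible of it).
The state is a dict: "clock": time; "joint_positions": joint angles; "qvel": joint speeds; "joint_efforts": joint torques, N m; "eef_pos": TCP position; "orientation": TCP orientation; "force": force on the tool from outside, world axes, zero at the start; "torque": the same for the moment, N m; "gripper_width": finger opening in m.
Only numpy, scipy, OpenCV 4.12 (cv2) and the standard library are available. Lean on these libraries where they do the work, as an engineer would, in place of code of your own. Each camera call takes 0.05 s, during which the arm holds its last target.

## Working session

There is one attempt and no reset: what is moved stays moved. The work goes in short steps, Python scripts to look and compute and a tool call to move; the robot and the scene stay as the last step left them, time stands still between calls to the robot, and variables do not carry over. Pictures are saved under pics/ and viewed, and the job is handed in when it is done.

Besides the shell and the picture viewer there is one more tool, called after "Call:" as a command line: name --pt "numbers of a row" for each row, then --argument value for the rest. servo_tool: Moves the arm, as the interface text tells. Shifts and turns lie within -1 to 1; 1 stands for 150 mm of shift or 0.08 rad of turn. Its arguments: {"type":"object","properties":{"steps":{"type":"array"},"claw":{"type":"number"},"force":{"type":"number"}},"required":["steps"]}

```bash
ls; mkdir -p pics; python3 - <<'E'
from cell import sensors, vision, arm
import cv2,numpy as np
print(sensors.get_state(), arm.hold_point_z)
for n in ["scene","top"]:
    s=vision.snapshot(n); cv2.imwrite(f"pics/{n}0.png",s["color"][:,:,::-1])
    print(n,s["intrinsics"],s["distortion"],s.get("eye"),s.get("orientation"))
    for l in ["vise","handle_hinge","handle_grip","jaw","collet_block","clamp_handle","collet","collet_nut","pin_case","setup_block","driver","pin_cup"]:
        print(l,[(round(d["p"],2),(np.array(d["location"])*[420,560]).round().tolist()) for d in vision.recognise(s,l)][:3])
E
```

```text
pics
{'clock': 0.0, 'joint_positions': array([-1.40721574e+00,  3.26969788e-01, -1.93596022e-01,  1.05196973e+00,
        3.51290416e-06,  1.43660655e+00]), 'qvel': array([-0.00045088,  0.00027869, -0.00307702,  0.00026896, -0.00122439,
       -0.000599  ]), 'joint_efforts': array([-3.18264443e-03, -4.43399405e+01,  2.62438774e+01,  1.54614751e-02,
       -1.27578296e-04,  4.57219073e-06]), 'eef_pos': array([ 0.16128018, -0.52517631,  0.20738314]), 'orientation': array([-0.30920485,  2.06309191, -2.05946708]), 'force': array([-0.23653706,  0.12141975,  1.24380212]), 'torque': array([ 0.0730952 , -0.04482156,  0.02311757]), 'gripper_width': 0.08543128790071605} 0.0187
scene [[430.79480692   0.         275.38957533]
 [  0.         430.79480692 204.01754849]
 [  0.           0.           1.        ]] [-0.03421377  0.          0.          0.          0.        ] [ 0.8538431  -0.46601437  0.90400345] [0.57043314 0.17811138 0.59058247]
vise [(0.65, [224.0, 264.0])]
handle_hinge [(0.64, [228.0, 263.0])]
handle_grip [(0.47, [236.0, 322.0]), (0.44, [220.0, 263.0])]
jaw [(0.6, [215.0, 277.0])]
[... 355 characters left out ...]
     280.52269037]
 [  0.         511.21074844 202.685127  ]
 [  0.           0.           1.        ]] [-0.18727506  0.          0.          0.          0.        ] [ 0.33828034 -0.04584525  1.40242813] [ 0.13154216 -0.10570521 -1.54855585]
vise [(0.89, [209.0, 280.0])]
handle_hinge [(0.81, [212.0, 296.0])]
handle_grip [(0.4, [205.0, 295.0]), (0.28, [154.0, 411.0])]
jaw [(0.87, [214.0, 274.0])]
collet_block [(0.57, [199.0, 260.0]), (0.52, [226.0, 200.0])]
clamp_handle [(0.51, [253.0, 252.0])]
collet [(0.37, [212.0, 293.0])]
collet_nut [(0.6, [163.0, 269.0])]
pin_case [(0.73, [185.0, 156.0])]
setup_block [(0.76, [250.0, 155.0])]
driver [(0.8, [234.0, 443.0])]
pin_cup [(0.93, [155.0, 412.0])]
```

View pics/scene0.png

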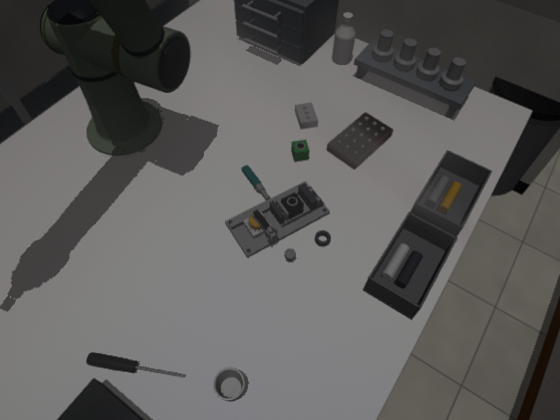

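View pics/top0.png

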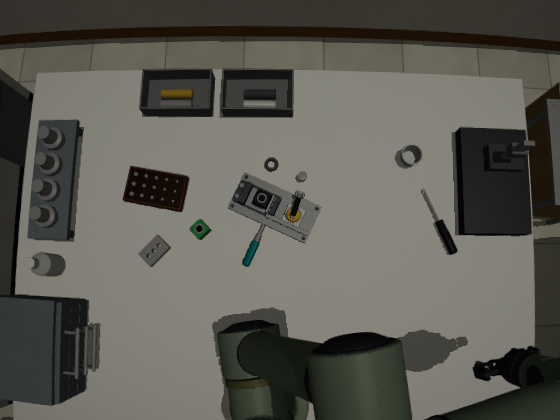

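```bash
python3 - <<'E'
import cv2
a=cv2.imread("pics/top0.png")[140:280,210:350]; cv2.imwrite("pics/topc.png",cv2.resize(a,(600,600),interpolation=cv2.INTER_CUBIC))
a=cv2.imread("pics/scene0.png")[150:300,190:350]; cv2.imwrite("pics/scenec.png",cv2.resize(a,(640,600),interpolation=cv2.INTER_CUBIC))
E
```

```text
(no output)
```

View pics/topc.png

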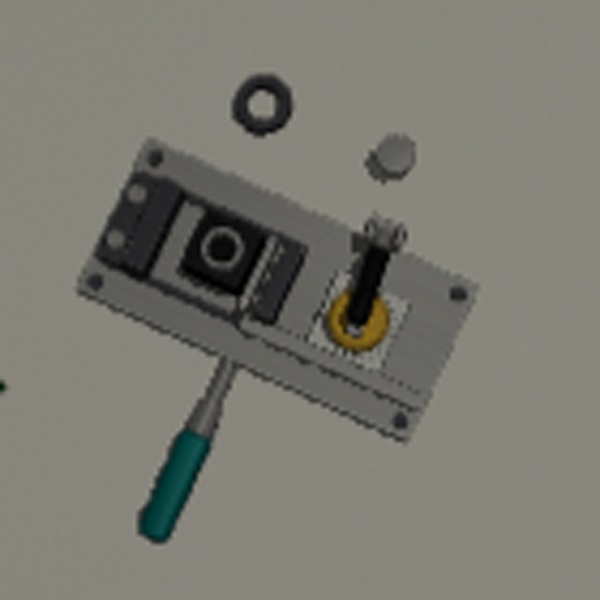

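View pics/scenec.png

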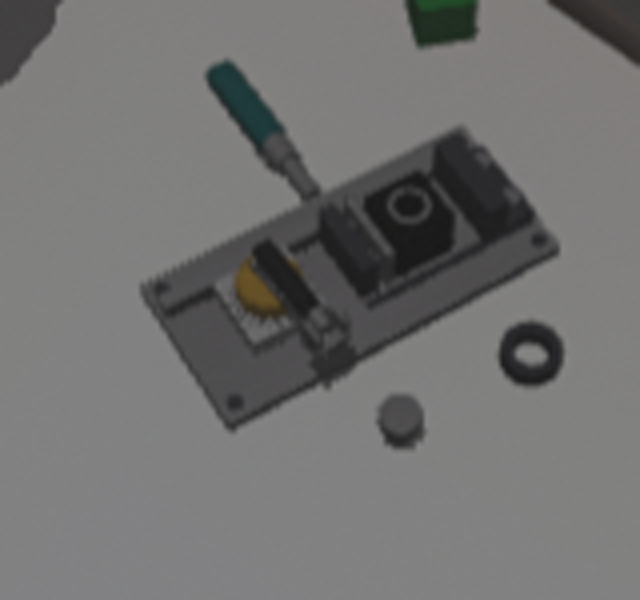

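The vise holds the black block at top-view pixel (row 199, col 260). The green look-alike stands at (229, 200). The folded grip runs from the hinge at about (196, 299) to over the brass knob at (214, 293). The collet stands near the hinge at (177, 301). Next I'll work out the poses.

```bash
cat > h.py <<'E'
import numpy as np,cv2
from scipy.spatial.transform import Rotation as R
def ray(s,uv,T=None):
    uv=np.array(uv,float).reshape(-1,1,2)
    p=cv2.undistortPoints(uv,s["intrinsics"],np.array(s["distortion"]))[:,0]
    d=np.c_[p[:,0],-p[:,1],-np.ones(len(p))]
    if "mount" in s:
        M=T@s["mount"]; return M[:3,3],d@M[:3,:3].T
    o=np.array(s["eye"]); return o,d@R.from_rotvec(s["orientation"]).as_matrix().T
def plane(s,uv,z,T=None):
    o,d=ray(s,uv,T); t=(z-o[2])/d[:,2]; return o+d*t[:,None]
def proj(s,P,T=None):
    P=np.atleast_2d(P)
    if "mount" in s:
        M=T@s["mount"]; o,Rm=M[:3,3],M[:3,:3]
    else: o=np.array(s["eye"]);Rm=R.from_rotvec(s["orientation"]).as_matrix()
    c=(P-o)@Rm; c=c*[1,-1,-1]
    return cv2.projectPoints(c,np.zeros(3),np.zeros(3),s["intrinsics"],np.array(s["distortion"]))[0][:,0]
def tcp(st):
    T=np.eye(4);T[:3,:3]=R.from_rotvec(st["orientation"]).as_matrix();T[:3,3]=st["eef_pos"];return T
E
python3 - <<'E'
from h import *
from cell import sensors, vision, arm
s=vision.snapshot("top")
c=np.array([(150,138),(480,285),(410,440),(78,290)])/4.2857+[210,140]
P=plane(s,c,0.012);print(P)
print("len",np.linalg.norm(P[1]-P[0]),np.linalg.norm(P[2]-P[3]),np.linalg.norm(P[1]-P[2]),np.linalg.norm(P[0]-P[3]))
# y dir: from knob end (corners1,2) to fence end(0,3)
y=(P[0]+P[3]-P[1]-P[2])[:2];y/=np.linalg.norm(y);x=np.array([y[1],-y[0]])
cen=P.mean(0)[:2]; org=cen-y*0.0575
print("y",y,"x",x,"org",org)
k=lambda a:np.array(a)/4.2857+[210,140]
for n,p,z in [("knob",(357,320),.046),("hinge",(382,235),.066),("griptip",(360,318),.069),("collet",(398,155),.03),("block",(222,248),.052),("fence top front",(175,235),.048)]:
    q=plane(s,k(p),z)[0][:2]; print(n,q, "vise:",(q-org)@x,(q-org)@y)
print(s["depth"][199,260], s["depth"][100,100])
T=tcp(sensors.get_state());print(T.round(3))
E
```

```text
[[ 0.63436675  0.07991233  0.012     ]
 [ 0.5417046  -0.13493679  0.012     ]
 [ 0.44144477 -0.09136324  0.012     ]
 [ 0.53381366  0.12326801  0.012     ]]
len 0.2339795248834804 0.23366340400714553 0.10931919929507525 0.10950177196413968
y [0.39566738 0.91839388] x [ 0.91839388 -0.39566738] org [ 0.51508157 -0.05858757]
knob [ 0.51329356 -0.05615861] vise: -0.0026031553681150964 0.0015232919738973252
hinge [ 0.56397147 -0.07059744] vise: 0.049652102687733644 0.00831434968607521
griptip [ 0.51159599 -0.05780352] vise: -0.0035113579976590757 -0.0006590613488478453
collet [ 0.62206948 -0.08075277] vise: 0.10702709284390004 0.021975245801443537
block [0.55633938 0.02896791] vise: 0.003248069579561995 0.09673478921900226
fence top front [0.56473516 0.05894904] vise: -0.0009038526508820949 0.12759121396952133
1.364217 1.472858
[[-0.956  0.     0.293  0.161]
 [-0.293  0.    -0.956 -0.526]
 [-0.    -1.    -0.     0.208]
 [ 0.     0.     0.     1.   ]]
```

```bash
cat >> h.py <<'E'
def yawT(pos,yaw,pitch=0.0):
    # tool down, tool z at world yaw
    z=np.array([np.cos(yaw),np.sin(yaw),0]);y=np.array([0,0,-1.]);x=np.cross(y,z)
    T=np.eye(4);T[:3,:3]=np.c_[x,y,z];T[:3,3]=pos;return T
def rows(T0,T1,n,dec=2):
    """n rows interpolated; returns rounded rows, following simulated rounding"""
    T=T0.copy();out=[]
    for i in range(n):
        k=n-i
        dR=R.from_matrix(T[:3,:3].T@T1[:3,:3]).as_rotvec()/k
        dp=T[:3,:3].T@(T1[:3,3]-T[:3,3])/k
        r=np.round(np.r_[dp/0.15,dR/0.08],dec)+0.0
        out.append(r.tolist())
        T[:3,3]+=T[:3,:3]@(r[:3]*0.15); T[:3,:3]=T[:3,:3]@R.from_rotvec(r[3:]*0.08).as_matrix()
    return out,T
E
python3 - <<'E'
from h import *
from cell import sensors
T0=tcp(sensors.get_state())
y0=np.arctan2(T0[1,2],T0[0,2])
T=T0
# translation first with rotation positive direction
tgt=np.array([0.5266,-0.0612,0.22])
n=15
for i in range(n):
    pass
a=T0
# one waypoint midway (15 rows)
W=yawT(tgt,y0+1.18)
r,a=rows(T0,W,15); [print(x) for x in r]
print('--')
r,a=rows(a,yawT(tgt,1.32),20); [print(x) for x in r]
E
```

```text
[-0.22, -0.01, -0.15, 0.0, -0.98, 0.0]
[-0.23, 0.0, -0.13, 0.0, -0.98, 0.0]
[-0.24, -0.01, -0.11, 0.0, -0.98, 0.0]
[-0.24, 0.0, -0.1, 0.0, -0.98, 0.0]
[-0.25, -0.01, -0.08, 0.0, -0.98, 0.0]
[-0.26, 0.0, -0.06, 0.0, -0.99, 0.0]
[-0.26, -0.01, -0.04, 0.0, -0.98, 0.0]
[-0.26, 0.0, -0.01, 0.0, -0.99, 0.0]
[-0.26, -0.01, 0.01, 0.0, -0.98, 0.0]
[-0.26, 0.0, 0.03, 0.0, -0.99, 0.0]
[-0.26, -0.01, 0.05, 0.0, -0.98, 0.0]
[-0.25, 0.0, 0.06, 0.0, -0.99, 0.0]
[-0.25, -0.01, 0.09, 0.0, -0.98, 0.0]
[-0.24, 0.0, 0.1, 0.0, -0.99, 0.0]
[-0.23, -0.01, 0.13, 0.0, -0.98, 0.0]
--
[0.0, 0.0, 0.0, 0.0, -0.88, 0.0]
[0.0, 0.0, 0.0, 0.0, -0.88, 0.0]
[0.0, 0.0, 0.0, 0.0, -0.88, 0.0]
[0.0, 0.0, 0.0, 0.0, -0.88, 0.0]
[0.0, 0.0, 0.0, 0.0, -0.88, 0.0]
[0.0, 0.0, 0.0, 0.0, -0.88, 0.0]
[0.0, 0.0, 0.0, 0.0, -0.88, 0.0]
[0.0, 0.0, 0.0, 0.0, -0.88, 0.0]
[0.0, 0.0, 0.0, 0.0, -0.89, 0.0]
[0.0, 0.0, 0.0, 0.0, -0.88, 0.0]
[0.0, 0.0, 0.0, 0.0, -0.89, 0.0]
[0.0, 0.0, 0.0, 0.0, -0.88, 0.0]
[0.0, 0.0, 0.0, 0.0, -0.89, 0.0]
[0.0, 0.0, 0.0, 0.0, -0.88, 0.0]
[0.0, 0.0, 0.0, 0.0, -0.89, 0.0]
[0.0, 0.0, 0.0, 0.0, -0.88, 0.0]
[0.0, 0.0, 0.0, 0.0, -0.89, 0.0]
[0.0, 0.0, 0.0, 0.0, -0.88, 0.0]
[0.0, 0.0, 0.0, 0.0, -0.89, 0.0]
[-0.01, 0.0, 0.0, 0.0, -0.88, 0.0]
```

Call:
servo_tool --pt "-0.22 -0.01 -0.15 0 -0.98 0" --pt "-0.23 0 -0.13 0 -0.98 0" --pt "-0.24 -0.01 -0.11 0 -0.98 0" --pt "-0.24 0 -0.1 0 -0.98 0" --pt "-0.25 -0.01 -0.08 0 -0.98 0" --claw 0.3 --force 20

```text
clock: 1.85
eef_pos: [0.2842, -0.3693, 0.2127]
orientation: [-0.657, 1.82, -1.821]
force: [0.8, -0.6, -1.2]
gripper_width: 0.0298
```

Call:
servo_tool --pt "-0.26 0 -0.06 0 -0.99 0" --pt "-0.26 -0.01 -0.04 0 -0.98 0" --pt "-0.26 0 -0.01 0 -0.99 0" --pt "-0.26 -0.01 0.01 0 -0.98 0" --pt "-0.26 0 0.03 0 -0.99 0"

```text
clock: 2.35
eef_pos: [0.4068, -0.2152, 0.2161]
orientation: [-0.94, 1.555, -1.557]
force: [-0.1, -1.0, 0.0]
gripper_width: 0.0298
```

Call:
servo_tool --pt "-0.26 -0.01 0.05 0 -0.98 0" --pt "-0.25 0 0.06 0 -0.99 0" --pt "-0.25 -0.01 0.09 0 -0.98 0" --pt "-0.24 0 0.1 0 -0.99 0" --pt "-0.23 -0.01 0.13 0 -0.98 0"

```text
clock: 2.85
eef_pos: [0.5279, -0.0601, 0.2202]
orientation: [-1.166, 1.275, -1.275]
force: [0.9, -0.6, 0.2]
gripper_width: 0.03
```

Call:
servo_tool --pt "0 0 0 0 -0.98 0" --pt "0 0 0 0 -0.98 0" --pt "0 0 0 0 -0.98 0" --pt "0 0 0 0 -0.98 0" --pt "0 0 0 0 -0.98 0"

```text
clock: 3.35
eef_pos: [0.5273, -0.0615, 0.2202]
orientation: [-1.337, 0.984, -0.984]
force: [-0.3, -0.2, -0.4]
gripper_width: 0.0299
```

Call:
servo_tool --pt "0 0 0 0 -0.98 0" --pt "0 0 0 0 -0.98 0" --pt "0 0 0 0 -0.98 0" --pt "0 0 0 0 -0.98 0" --pt "0 0 0 0 -0.98 0"

```text
clock: 3.85
eef_pos: [0.5272, -0.0616, 0.2202]
orientation: [-1.46, 0.684, -0.684]
force: [-0.0, 0.0, -0.2]
gripper_width: 0.0297
```

Call:
servo_tool --pt "0 0 0 0 -0.98 0" --pt "0 0 0 0 -0.98 0" --pt "0 0 0 0 -0.98 0" --pt "0 0 0 0 -0.98 0" --pt "0 0 0 0 -0.98 0"

```text
clock: 4.35
eef_pos: [0.5273, -0.0616, 0.2202]
orientation: [-1.537, 0.38, -0.38]
force: [0.1, 0.3, 0.1]
gripper_width: 0.03
```

Call:
servo_tool --pt "0 0 0 0 -0.98 0" --pt "0 0 0 0 -0.98 0" --pt "0 0 0 0 -0.98 0" --pt "0 0 0 0 0 0" --pt "0 0 0 0 0 0"

```text
clock: 4.85
eef_pos: [0.5272, -0.0616, 0.2202]
orientation: [-1.562, 0.2, -0.2]
force: [0.9, 0.9, 0.6]
gripper_width: 0.0298
```

```bash
python3 - <<'E'
from h import *
from cell import sensors, vision
st=sensors.get_state();T=tcp(st)
s=vision.snapshot("wrist");cv2.imwrite("pics/w1.png",s["color"][:,:,::-1])
print(T.round(3),st["clock"],st["joint_positions"],st["gripper_width"],st["force"]);print(s["mount"].round(3),s["intrinsics"])
for l in ["handle_hinge","handle_grip","vise"]:
  print(l,[(round(d["p"],2),(np.array(d["location"])*[420,560]).round().tolist()) for d in vision.recognise(s,l)][:3])
org=np.array([.5145,-.058]);
a=-.4068
x=np.array([np.cos(a),np.sin(a)]);y=np.array([-x[1],x[0]])
P=[np.r_[org,.046]]+[np.r_[org+x*i*.055+y*j,.012] for i in(-1,1) for j in(-.06,.175)]
print(proj(s,np.array(P),T))
E
```

```text
[[ 0.968 -0.     0.251  0.527]
 [-0.251  0.     0.968 -0.062]
 [-0.    -1.     0.     0.22 ]
 [ 0.     0.     0.     1.   ]] 4.85 [-2.55468526e-01  2.82883750e-01 -2.21942451e-01  1.06597224e+00
  1.07328405e-06 -1.26872364e-03] 0.029767272211241067 [0.91756124 0.93571316 0.55791154]
[[ 0.    -0.964 -0.265 -0.067]
 [ 0.001  0.265 -0.964 -0.166]
 [ 1.    -0.     0.001  0.   ]
 [ 0.     0.     0.     1.   ]] [[294.92470322   0.         281.96405275]
 [  0.         294.92470322 212.35135648]
 [  0.           0.           1.        ]]
handle_hinge [(0.71, [205.0, 283.0]), (0.63, [188.0, 279.0])]
handle_grip [(0.84, [202.0, 286.0])]
vise [(0.85, [176.0, 309.0])]
[[282.46057139 179.3605118 ]
 [240.69342897 123.40179897]
 [426.18201279 153.65740038]
 [230.91231243 209.54656672]
 [403.9898289  235.08341464]]
```

View pics/w1.png

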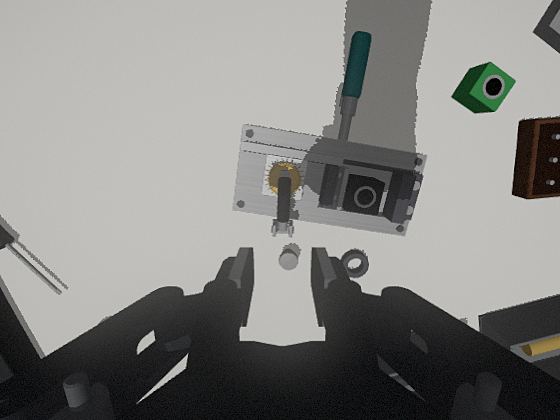

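```bash
python3 - <<'E'
import cv2
a=cv2.imread("pics/w1.png")[115:245,225:430]; a=cv2.resize(a,(800,507),interpolation=cv2.INTER_CUBIC);a=cv2.convertScaleAbs(a,alpha=1.4);cv2.imwrite("pics/w1c.png",a)
E
```

```text
(no output)
```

View pics/w1c.png

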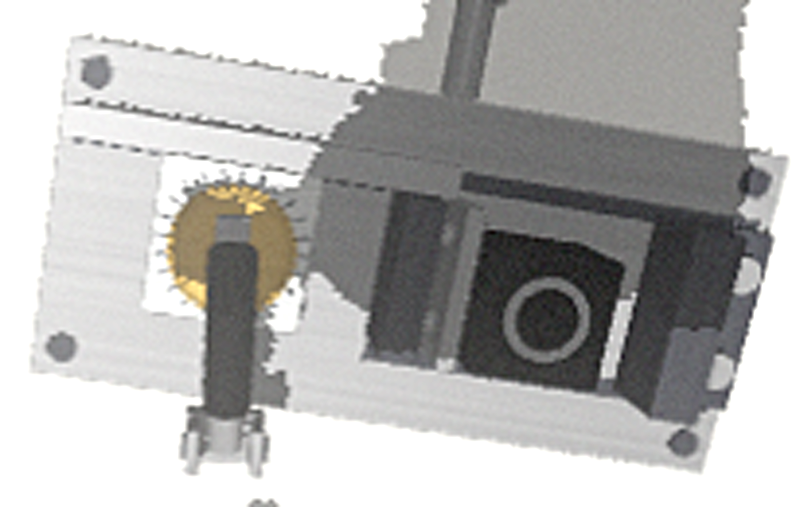

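```bash
python3 - <<'E'
from h import *
from cell import sensors, vision
T=tcp(sensors.get_state()); s=vision.snapshot("wrist")
k=lambda a:np.array(a)/3.902+[225,115]
c=k([(72,38),(788,157),(702,470),(33,372)])
P=plane(s,c,.012,T);print(P.round(4), [np.linalg.norm(P[i]-P[(i+1)%4]).round(4) for i in range(4)])
y=(P[1]+P[2]-P[0]-P[3])[:2];y/=np.linalg.norm(y);x=np.array([y[1],-y[0]]);org=P.mean(0)[:2]-y*.0575
print("org",org,"xang",np.arctan2(x[1],x[0]))
for n,p,z in [("knob",(232,248),.046),("hinge",(224,425),.069),("hinge62",(224,440),.062),("griptip69",(232,243),.069),("griptip80",(232,243),.08),("gripnear",(229,412),.069)]:
    q=plane(s,k(p),z,T)[0]; v=q[:2]-org;print(n,q,np.hypot(*v),np.arctan2(v[1],v[0]))
d=s["depth"]; 
for (u,v) in [(232,250),(230,300),(228,350),(226,400)]:
    p=k((u,v)); i=d[int(round(p[1])),int(round(p[0]))]
    o,dd=ray(s,p,T); print(p, o+dd[0]*i)
E
```

```text
[[ 0.4427 -0.0886  0.012 ]
 [ 0.5353  0.1252  0.012 ]
 [ 0.635   0.0822  0.012 ]
 [ 0.5432 -0.1319  0.012 ]] [np.float64(0.233), np.float64(0.1086), np.float64(0.2329), np.float64(0.1095)]
org [ 0.51627555 -0.0561009 ] xang -0.4067930410419919
knob [ 0.5141778  -0.05554236  0.046     ] 0.002170833769713333 2.881374939731303
hinge [ 0.55987443 -0.06982297  0.069     ] 0.04570730190310071 -0.3049192360796479
hinge62 [ 0.56653994 -0.07154275  0.062     ] 0.05258288550209521 -0.29806064522597253
griptip69 [ 0.50931959 -0.05446637  0.069     ] 0.007145427523891136 2.9107975369013626
griptip80 [ 0.50768805 -0.05412936  0.08      ] 0.008810907034628675 2.915921435813677
gripnear [ 0.55643661 -0.06744801  0.069     ] 0.041733293831177375 -0.27536266629230327
[284.45668888 179.06970784] [ 0.51034017 -0.05477015  0.07463058]
[283.94413121 191.88364941] [ 0.52308424 -0.05862459  0.07738011]
[283.43157355 204.69759098] [ 0.53690286 -0.06274167  0.07593202]
[282.91901589 217.51153255] [ 0.55213017 -0.06723311  0.071121  ]
```

Call:
servo_tool --pt "0 0.22 0.01 0 0.4 0" --pt "0 0.22 0 0 0 0" --pt "0 0.22 0 0 0 0" --pt "0 0.22 0 0 0 0" --pt "0 0 0 0 0 0"

```text
clock: 5.6
eef_pos: [0.524, -0.0592, 0.0843]
orientation: [-1.558, 0.23, -0.217]
force: [-1.0, -0.2, -0.3]
gripper_width: 0.0299
```

```bash
python3 - <<'E'
from h import *
from cell import sensors, vision
st=sensors.get_state();print(st["eef_pos"],st["force"])
s=vision.snapshot("wrist");cv2.imwrite("pics/w2.png",cv2.resize(s["color"][120:340,180:380,::-1],(545,600),interpolation=cv2.INTER_CUBIC))
E
```

```text
[ 0.52396367 -0.05924836  0.08433298] [-0.97421892 -0.17820468 -0.34699229]
```

View pics/w2.png

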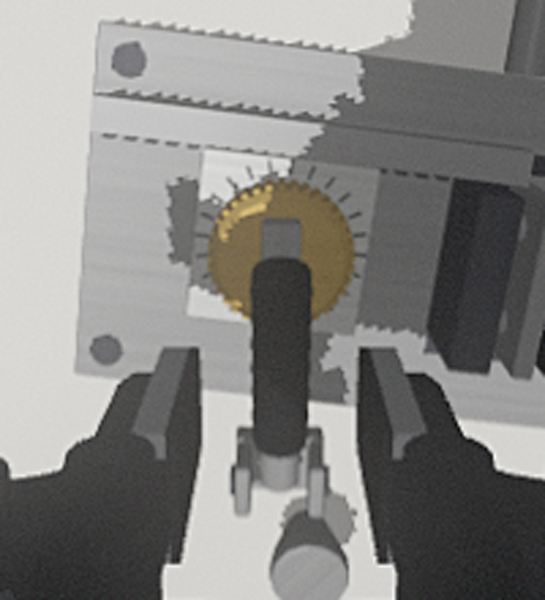

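Call:
servo_tool --pt "0 0.1 0 0 0 0" --pt "0 0.1 0 0 0 0" --pt "0 0 0 0 0 0" --pt "0 0 0 0 0 0" --pt "0 0 0 0 0 0"

```text
clock: 6.15
eef_pos: [0.5289, -0.0605, 0.0599]
orientation: [-1.56, 0.221, -0.225]
force: [0.8, -0.2, -0.1]
gripper_width: 0.0298
```

```bash
python3 - <<'E'
from h import *
from cell import sensors, vision
st=sensors.get_state();print(tcp(st).round(4),st["force"])
s=vision.snapshot("wrist");cv2.imwrite("pics/w3.png",cv2.resize(s["color"][120:340,180:380,::-1],(545,600),interpolation=cv2.INTER_CUBIC))
E
```

```text
[[ 9.598e-01  2.500e-03  2.808e-01  5.289e-01]
 [-2.808e-01 -7.000e-04  9.598e-01 -6.050e-02]
 [ 2.600e-03 -1.000e+00  1.000e-04  5.990e-02]
 [ 0.000e+00  0.000e+00  0.000e+00  1.000e+00]] [ 0.80804581 -0.2116074  -0.05987359]
```

View pics/w3.png

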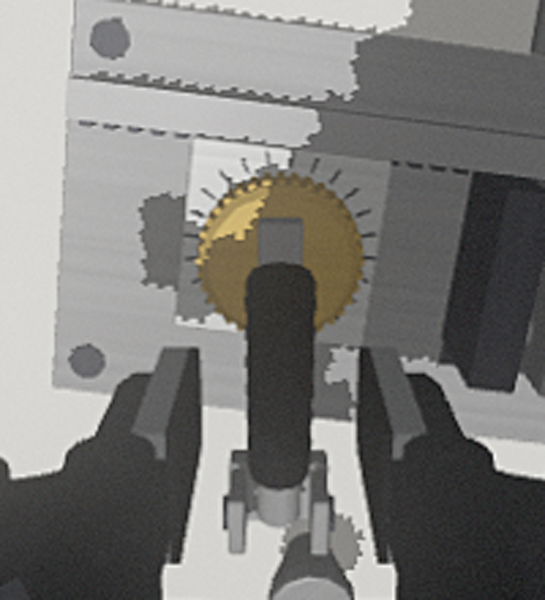

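Call:
servo_tool --pt "0 0.03 0 0 0 0" --pt "0 0 0 0 0 0" --pt "0 0 0 0 0 0" --pt "0 0 0 0 0 0" --pt "0 0 0 0 0 0"

```text
clock: 6.7
eef_pos: [0.5276, -0.0602, 0.0537]
orientation: [-1.559, 0.223, -0.223]
force: [0.5, -0.1, 0.8]
gripper_width: 0.0296
```

Call:
servo_tool --pt "0 0 0 0 0 0" --pt "0 0 0 0 0 0" --pt "0 0 0 0 0 0" --pt "0 0 0 0 0 0" --pt "0 0 0 0 0 0" --claw 1 --force 20

```text
clock: 7.2
eef_pos: [0.5277, -0.0602, 0.0538]
orientation: [-1.559, 0.223, -0.224]
force: [-0.2, 0.9, 1.0]
gripper_width: -0.0001
```

```bash
python3 - <<'E'
from h import *
from cell import sensors, vision
st=sensors.get_state();print(tcp(st).round(4),st["force"],st["gripper_width"])
s=vision.snapshot("wrist");cv2.imwrite("pics/w4.png",cv2.resize(s["color"][120:340,180:380,::-1],(545,600),interpolation=cv2.INTER_CUBIC))
E
```

```text
[[ 9.598e-01  2.000e-04  2.808e-01  5.277e-01]
 [-2.808e-01 -0.000e+00  9.598e-01 -6.020e-02]
 [ 2.000e-04 -1.000e+00  0.000e+00  5.380e-02]
 [ 0.000e+00  0.000e+00  0.000e+00  1.000e+00]] [-0.18775854  0.85486127  1.00979151] -0.0001316118408371087
```

View pics/w4.png

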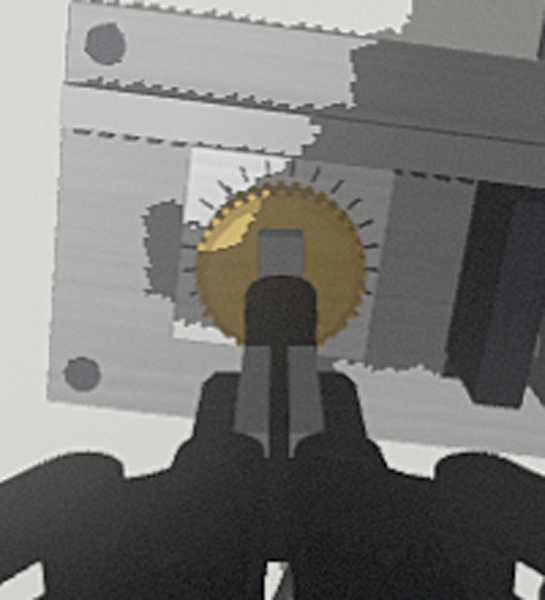

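```bash
python3 - <<'E'
from h import *
from cell import sensors, vision
T=tcp(sensors.get_state()); s=vision.snapshot("wrist"); d=s["depth"]
for c in [(280,290),(280,320),(262,250),(255,370),(310,370),(255,350),(60,320),(280,252),(280,400),(230,390),(20,500)]:
    p=np.array(c)/2.7255+[180,120]; i=d[int(p[1]),int(p[0])]
    o,dd=ray(s,p,T); q=o+dd[0]*i; print(c,i.round(3),q.round(4),"tool",(np.linalg.inv(T)@np.r_[q,1])[:3].round(4))
s=vision.snapshot("scene");cv2.imwrite("pics/s4.png",cv2.resize(s["color"][130:310,170:370,::-1],(666,600),interpolation=cv2.INTER_CUBIC))
print(proj(s,T[:3,3]), s["depth"][240,290])
E
```

```text
(280, 290) 0.154 [ 0.5095 -0.0545  0.0725] tool [-0.019  -0.0188  0.0003]
(280, 320) 0.15 [ 0.5135 -0.0557  0.078 ] tool [-0.0149 -0.0243  0.0003]
(262, 250) 0.172 [ 0.5057 -0.0574  0.0539] tool [-0.0219 -0.0002 -0.0035]
(255, 370) 0.138 [ 0.5162 -0.061   0.0917] tool [-0.0109 -0.038  -0.004 ]
(310, 370) 0.139 [ 0.519  -0.0519  0.0912] tool [-0.0106 -0.0375  0.0055]
(255, 350) 0.146 [ 0.5159 -0.0612  0.0832] tool [-0.011  -0.0294 -0.0042]
(60, 320) 0.221 [ 0.5202 -0.1209  0.0109] tool [ 0.0099  0.0428 -0.0604]
(280, 252) 0.172 [ 0.5072 -0.0538  0.0539] tool [-0.0215 -0.0002  0.0003]
(280, 400) 0.127 [ 0.5176 -0.0569  0.1029] tool [-0.0106 -0.0491  0.0003]
(230, 390) 0.139 [ 0.5186 -0.0662  0.0917] tool [-0.0071 -0.0379 -0.0084]
(20, 500) 0.097 [ 0.5071 -0.0868  0.1341] tool [-0.0123 -0.0804 -0.0314]
[[259.59148625 221.353255  ]] 1.0293133
```

View pics/s4.png

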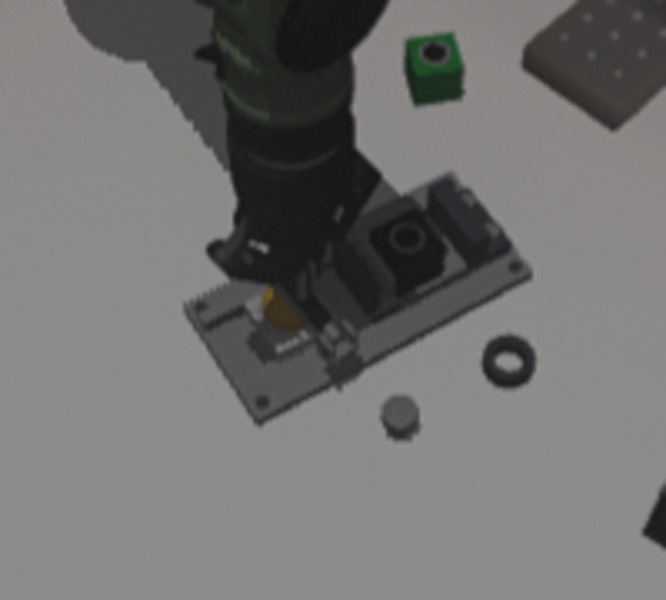

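```bash
python3 - <<'E'
from h import *
from cell import sensors, vision
st=sensors.get_state();T=tcp(st);print(st["gripper_width"],st["clock"]); s=vision.snapshot("wrist"); d=s["depth"]
for u in [273,278,282,288,293]:
  print("col",u)
  for v in range(215,300,5):
    o,dd=ray(s,(u,v),T); q=o+dd[0]*d[v,u]; print(v,(np.linalg.inv(T)@np.r_[q,1])[:3].round(4),s["color"][v,u])
a=s["color"][190:330,210:350,::-1]; cv2.imwrite("pics/w5.png",cv2.convertScaleAbs(cv2.resize(a,(600,600),interpolation=cv2.INTER_NEAREST),alpha=3))
E
```

```text
-3.2437161154704715e-05 7.35
col 273
215 [-0.0175  0.0085 -0.0056] [120 102  66]
220 [-0.0144  0.0082 -0.0056] [123 106  70]
225 [-0.0196 -0.0181 -0.0048] [60 60 58]
230 [-0.0185 -0.023  -0.0047] [60 58 55]
235 [-0.0156 -0.0226 -0.0047] [61 62 56]
240 [-0.0131 -0.0231 -0.0047] [62 59 58]
245 [-0.0101 -0.0226 -0.0047] [52 48 48]
250 [-0.0112 -0.0319 -0.0044] [89 93 89]
255 [-0.0106 -0.0366 -0.0043] [88 91 91]
260 [-0.0113 -0.0438 -0.0041] [85 86 87]
265 [-0.011  -0.0483 -0.004 ] [86 85 85]
270 [-0.0117 -0.0544 -0.0038] [89 91 88]
275 [-0.011  -0.0575 -0.0037] [89 88 88]
280 [-0.0106 -0.0609 -0.0036] [84 86 87]
285 [-0.0116 -0.0667 -0.0034] [47 47 49]
290 [-0.0119 -0.0708 -0.0033] [48 47 45]
295 [-0.0126 -0.0753 -0.0031] [47 45 46]
col 278
215 [-0.02   -0.0004 -0.0024] [98 96 97]
220 [-0.017  -0.0004 -0.0024] [103 100 101]
225 [-0.0196 -0.0183 -0.0022] [56 55 52]
230 [-0.0188 -0.0238 -0.0021] [53 51 47]
235 [-0.0164 -0.0247 -0.0021] [55 47 49]
240 [-0.0133 -0.0238 -0.0021] [55 55 50]
245 [-0.0104 -0.0233 -0.0021] [50 50 45]
250 [-0.0109 -0.0312 -0.002 ] [85 84 83]
255 [-0.0111 -0.0378 
[... 1786 characters left out ...]
7  0.0078  0.0066] [121 101  68]
220 [-0.0147  0.007   0.0066] [120 100  64]
225 [-0.0197 -0.0184  0.0057] [39 39 38]
230 [-0.018  -0.0216  0.0056] [49 44 42]
235 [-0.0153 -0.0217  0.0056] [48 49 47]
240 [-0.0128 -0.0223  0.0056] [51 49 49]
245 [-0.0096 -0.0214  0.0057] [48 43 43]
250 [-0.011  -0.0314  0.0053] [83 84 85]
255 [-0.0113 -0.0381  0.0051] [86 84 85]
260 [-0.011  -0.0431  0.0049] [84 84 82]
265 [-0.0111 -0.0484  0.0047] [81 82 82]
270 [-0.0115 -0.054   0.0045] [82 83 84]
275 [-0.0105 -0.0565  0.0045] [81 80 83]
280 [-0.0118 -0.0632  0.0042] [35 34 34]
285 [-0.0123 -0.0679  0.004 ] [36 36 39]
290 [-0.012  -0.0709  0.0039] [46 45 43]
295 [-6.710e-02 -1.657e-01  1.000e-04] [45 45 47]
```

View pics/w5.png

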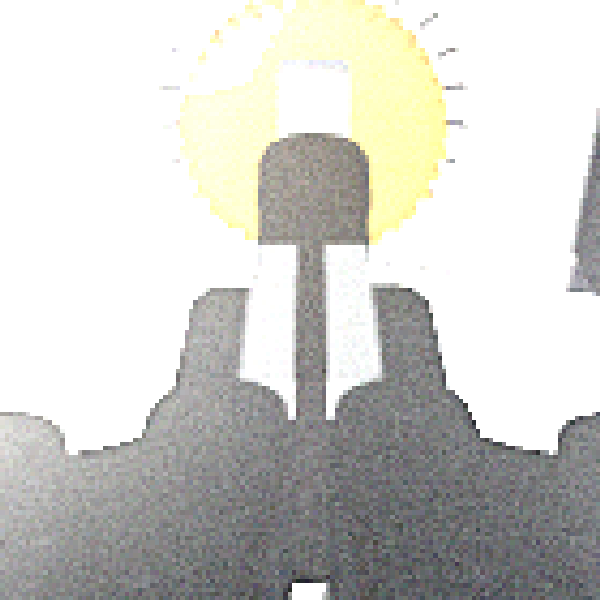

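Call:
servo_tool --pt "0 -0.05 0 0 0 0" --pt "0 0 0 0 0 0" --pt "0 0 0 0 0 0" --pt "0 0 0 0 0 0" --pt "0 0 0 0 0 0" --claw 0.3

```text
clock: 7.9
eef_pos: [0.5275, -0.0602, 0.0611]
orientation: [-1.559, 0.224, -0.223]
force: [0.2, -0.7, -0.6]
gripper_width: 0.0298
```

```bash
python3 - <<'E'
from h import *
from cell import sensors, vision
st=sensors.get_state();T=tcp(st);print(T[:3,3],st["gripper_width"],st["clock"]); s=vision.snapshot("wrist"); d=s["depth"]
print("tcp px",proj(s,T[:3,3],T), proj(s,T[:3,3]+T[:3,1]*-.0187,T))
Ti=np.linalg.inv(T)
vv,uu=np.mgrid[200:300:1,200:370:1]
uv=np.c_[uu.ravel(),vv.ravel()]
o,dd=ray(s,uv,T);q=o+dd*d[vv,uu].reshape(-1,1);t=q@Ti[:3,:3].T+Ti[:3,3]
m=(abs(t[:,2])>.012)&(abs(t[:,2])<.04)&(t[:,1]<-.005)&(t[:,0]>-.02)
tt=t[m];i=np.argsort(-tt[:,1])[:12];print(tt[i].round(4),uv[m][i])
cv2.imwrite("pics/w6.png",cv2.convertScaleAbs(cv2.resize(s["color"][150:330,190:370,::-1],(600,600),interpolation=cv2.INTER_NEAREST),alpha=2))
E
```

```text
[ 0.52750283 -0.06015787  0.0610896 ] 0.029772823005078764 7.9
tcp px [[282.13989148 246.75370521]] [[282.12914951 259.78690054]]
[[ 0.0006 -0.0227  0.0148]
 [ 0.0013 -0.0237 -0.0148]
 [ 0.0047 -0.0238  0.0148]
 [ 0.0018 -0.0239  0.0147]
 [ 0.0052 -0.024   0.0148]
 [ 0.0005 -0.0241 -0.0148]
 [ 0.0034 -0.0242  0.0147]
 [ 0.0039 -0.0243 -0.0148]
 [ 0.0039 -0.0243  0.0147]
 [ 0.001  -0.0243  0.0146]
 [-0.0001 -0.0243 -0.0147]
 [ 0.0021 -0.0243  0.0146]] [[310 264]
 [254 266]
 [310 272]
 [310 267]
 [310 273]
 [254 265]
 [310 270]
 [254 271]
 [310 271]
 [310 266]
 [254 264]
 [310 268]]
```

View pics/w6.png

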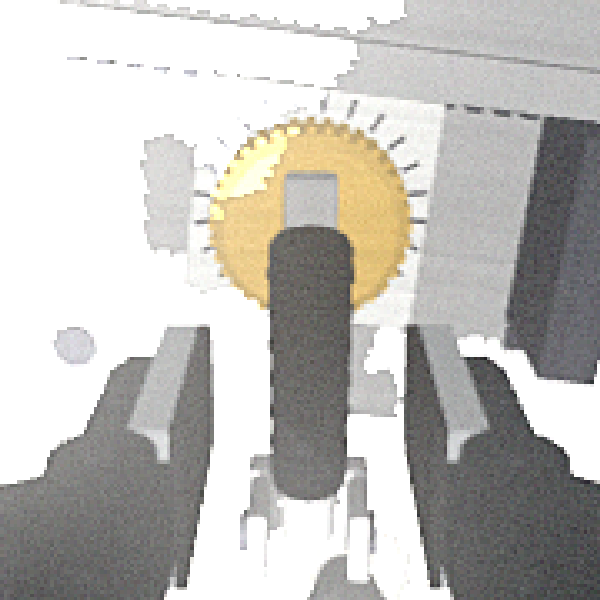

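The wrist depth shows the pads end about 25 mm behind the reported TCP. The fingers therefore shut just above the grip, so I need to go lower.

Call:
servo_tool --pt "0 0.05 0 0 0 0" --pt "0 0.05 0 0 0 0" --pt "0 0.04 0 0 0 0" --pt "0 0.03 0 0 0 0" --pt "0 0 0 0 0 0"

```text
clock: 8.45
eef_pos: [0.5269, -0.06, 0.0347]
orientation: [-1.559, 0.225, -0.222]
force: [0.1, -0.5, -0.1]
gripper_width: 0.0301
```

Call:
servo_tool --pt "0 0 0 0 0 0" --pt "0 0 0 0 0 0" --pt "0 0 0 0 0 0" --pt "0 0 0 0 0 0" --pt "0 0 0 0 0 0" --claw 1 --force 20

```text
clock: 8.95
eef_pos: [0.5277, -0.06, 0.0358]
orientation: [-1.559, 0.223, -0.223]
force: [0.4, 1.5, -0.8]
gripper_width: 0.0129
```

```bash
python3 - <<'E'
from h import *
from cell import sensors, vision
st=sensors.get_state();T=tcp(st);print(T[:3,3],st["gripper_width"],st["clock"],st["force"]); s=vision.snapshot("wrist"); d=s["depth"]
cv2.imwrite("pics/w7.png",cv2.convertScaleAbs(cv2.resize(s["color"][150:330,190:370,::-1],(600,600),interpolation=cv2.INTER_NEAREST),alpha=2))
E
```

```text
[ 0.52766722 -0.06001933  0.03576333] 0.012921434263788157 8.95 [ 0.35850211  1.52356816 -0.84713949]
```

View pics/w7.png

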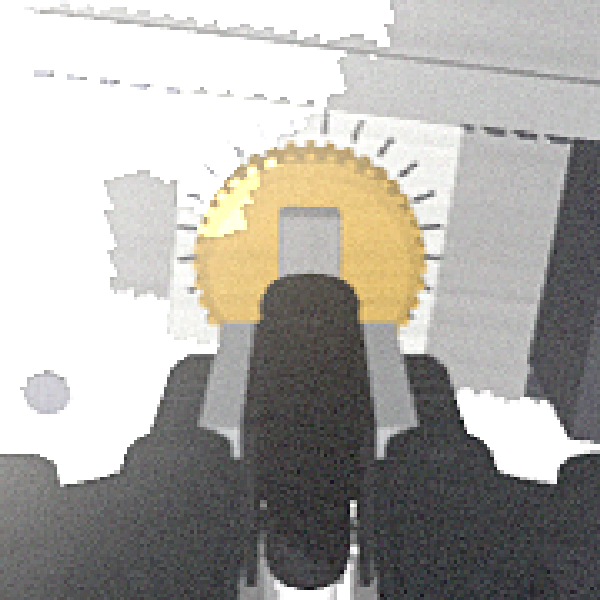

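Call:
servo_tool --pt "0.01 -0.036 0 0 0 0" --pt "0.015 -0.034 0 0 0 0" --pt "0.019 -0.033 0 0 0 0" --pt "0.023 -0.029 0 0 0 0" --pt "0.027 -0.025 0 0 0 0"

```text
clock: 9.5
eef_pos: [0.5403, -0.0638, 0.0594]
orientation: [-1.559, 0.225, -0.222]
force: [-2.1, 1.3, -3.4]
gripper_width: 0.0129
```

```bash
python3 - <<'E'
from h import *
from cell import sensors, vision
st=sensors.get_state();T=tcp(st);print(T.round(4),st["gripper_width"],st["clock"],st["force"]); s=vision.snapshot("wrist"); d=s["depth"]
cv2.imwrite("pics/w8.png",cv2.convertScaleAbs(cv2.resize(s["color"][150:330,190:370,::-1],(600,600),interpolation=cv2.INTER_NEAREST),alpha=2))
s=vision.snapshot("scene");cv2.imwrite("pics/s8.png",cv2.convertScaleAbs(cv2.resize(s["color"][130:310,170:370,::-1],(666,600),interpolation=cv2.INTER_CUBIC),alpha=2))
E
```

```text
[[ 9.598e-01 -2.100e-03  2.807e-01  5.403e-01]
 [-2.807e-01  6.000e-04  9.598e-01 -6.380e-02]
 [-2.200e-03 -1.000e+00  0.000e+00  5.940e-02]
 [ 0.000e+00  0.000e+00  0.000e+00  1.000e+00]] 0.012917194071960052 9.5 [-2.09700704  1.33630103 -3.41175619]
```

View pics/w8.png

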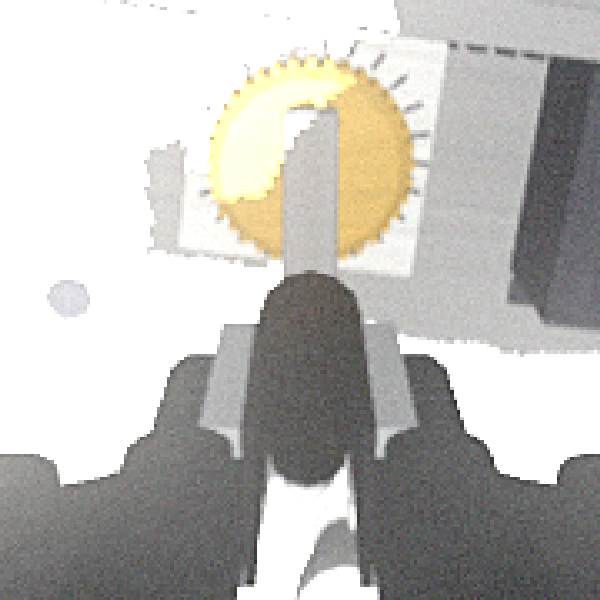

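View pics/s8.png

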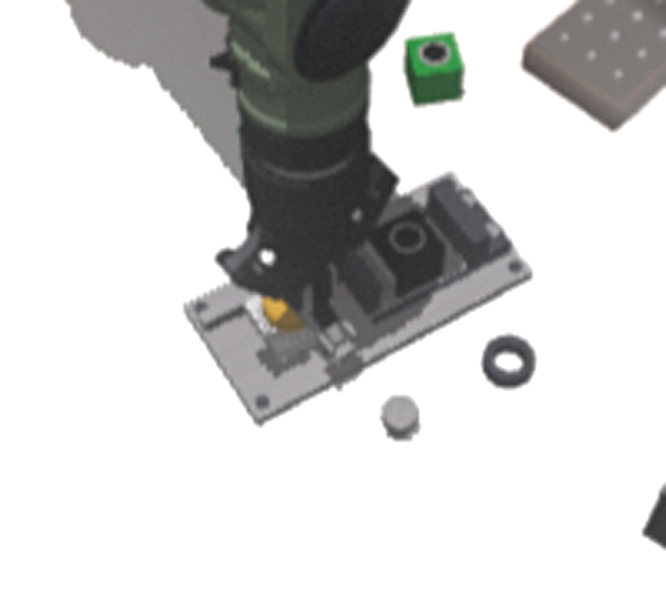

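The grip is following the arc, with its tip now well above the arm, and the forces stay low. I'll continue the arc.

Call:
servo_tool --pt "0.031 -0.022 0 0 0 0" --pt "0.033 -0.018 0 0 0 0" --pt "0.035 -0.013 0 0 0 0" --pt "0.037 -0.008 0 0 0 0" --pt "0.037 -0.003 0 0 0 0"

```text
clock: 10.1
eef_pos: [0.567, -0.0718, 0.0697]
orientation: [-1.56, 0.222, -0.224]
force: [1.3, 0.0, -4.0]
gripper_width: 0.0108
```

Call:
servo_tool --pt "0 0 0 0 0 0" --pt "0 0 0 0 0 0" --pt "0 0 0 0 0 0" --pt "0 0 0 0 0 0" --pt "0 0 0 0 0 0"

```text
clock: 10.6
eef_pos: [0.5663, -0.0717, 0.069]
orientation: [-1.56, 0.223, -0.224]
force: [1.4, -0.5, 0.5]
gripper_width: -0.0002
```

```bash
python3 - <<'E'
from h import *
from cell import sensors, vision
st=sensors.get_state();T=tcp(st);print(T.round(4),st["gripper_width"],st["clock"],st["force"]); s=vision.snapshot("wrist"); d=s["depth"]
cv2.imwrite("pics/w9.png",cv2.convertScaleAbs(cv2.resize(s["color"][150:330,190:370,::-1],(600,600),interpolation=cv2.INTER_NEAREST),alpha=2))
for v in range(215,300,5):
    o,dd=ray(s,(282,v),T); q=o+dd[0]*d[v,282]; print(v,(np.linalg.inv(T)@np.r_[q,1])[:3].round(4),q.round(4),s["color"][v,282])
s=vision.snapshot("scene");cv2.imwrite("pics/s9.png",cv2.convertScaleAbs(cv2.resize(s["color"][130:310,170:370,::-1],(666,600),interpolation=cv2.INTER_CUBIC),alpha=2))
E
```

```text
[[ 9.597e-01  5.000e-04  2.809e-01  5.663e-01]
 [-2.809e-01 -5.000e-04  9.597e-01 -7.170e-02]
 [ 6.000e-04 -1.000e+00 -3.000e-04  6.900e-02]
 [ 0.000e+00  0.000e+00  0.000e+00  1.000e+00]] -0.00018825309359898738 10.6 [ 1.40374915 -0.54819149  0.51204827]
215 [-0.0327 -0.045  -0.    ] [ 0.5348 -0.0625  0.114 ] [64 62 60]
220 [-0.0303 -0.0445 -0.    ] [ 0.5371 -0.0632  0.1134] [61 62 61]
225 [-0.0293 -0.0483 -0.    ] [ 0.5381 -0.0635  0.1173] [67 66 63]
230 [-0.0269 -0.0476 -0.    ] [ 0.5404 -0.0642  0.1166] [63 64 59]
235 [-0.0248 -0.048  -0.    ] [ 0.5424 -0.0647  0.117 ] [66 63 64]
240 [-0.0194 -0.0397 -0.0001] [ 0.5476 -0.0663  0.1087] [64 63 59]
245 [-0.013  -0.0298 -0.0001] [ 0.5538 -0.0681  0.0988] [66 67 65]
250 [-0.0112 -0.0319 -0.0001] [ 0.5555 -0.0686  0.1009] [62 63 62]
255 [-0.0111 -0.0377 -0.0001] [ 0.5556 -0.0686  0.1067] [61 58 58]
260 [-0.0108 -0.0426 -0.0001] [ 0.5558 -0.0687  0.1116] [66 67 63]
265 [-0.011  -0.0482 -0.    ] [ 0.5557 -0.0686  0.1172] [61 59 58]
270 [-0.0114 -0.0539 -0.    ] [ 0.5552 -0.0685  0.1229] [64 63 64]
275 [-0.0107 -0.0569 -0.    ] [ 0.5559 -0.0687  0.1259] [59 56 56]
280 [-0.0111 -0.0618 -0.    ] [ 0.5556 -0.0686  0.1309] [60 61 60]
285 [-0.0084 -0.0608 -0.    ] [ 0.5582 -0.0693  0.1299] [64 59 61]
290 [-0.0057 -0.06   -0.    ] [ 0.5608 -0.0701  0.1291] [52 49 49]
295 [-0.0041 -0.0612 -0.    ] [ 0.5623 -0.0705  0.1302] [59 56 55]
```

View pics/w9.png

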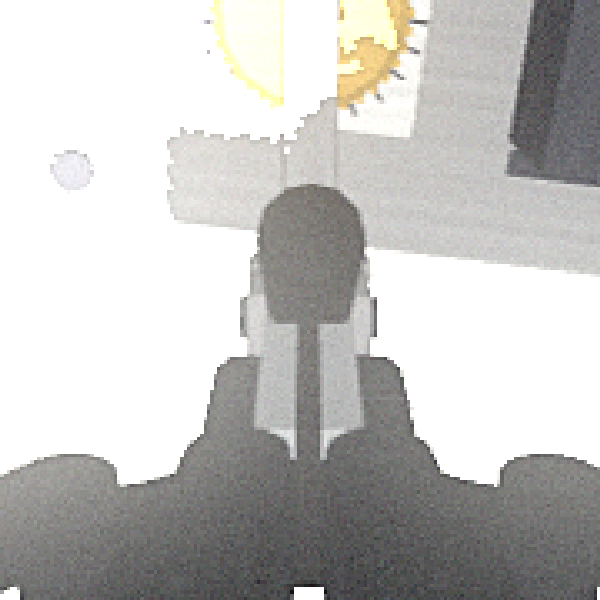

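View pics/s9.png

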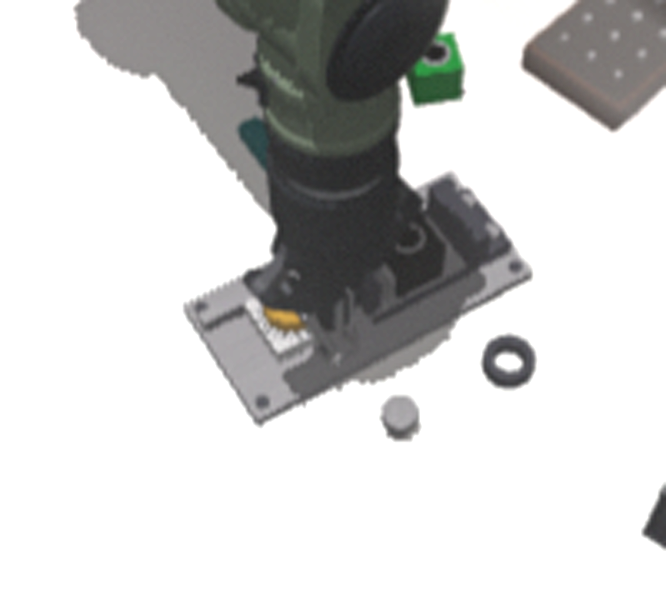

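The grip slipped out toward the inside at a fold of about 1.1 rad. I'll go over it and push it upright with shut fingers from the inner side.

Call:
servo_tool --pt "0 -0.17 0 0 0 0" --pt "0 -0.17 0 0 0 0" --pt "-0.18 0 0 0 0 0" --pt "-0.18 0 0 0 0 0" --pt "0 0 0 0 0 0"

```text
clock: 11.2
eef_pos: [0.5098, -0.0548, 0.1193]
orientation: [-1.559, 0.227, -0.219]
force: [-0.2, -0.1, 1.2]
gripper_width: 0.0001
```

```bash
python3 - <<'E'
from h import *
from cell import sensors, vision
st=sensors.get_state();T=tcp(st);print(T.round(4),st["gripper_width"],st["clock"],st["force"]); s=vision.snapshot("wrist"); d=s["depth"]
cv2.imwrite("pics/w10.png",cv2.convertScaleAbs(cv2.resize(s["color"][150:400,160:410,::-1],(600,600),interpolation=cv2.INTER_NEAREST),alpha=2))
s=vision.snapshot("scene");cv2.imwrite("pics/s10.png",cv2.convertScaleAbs(cv2.resize(s["color"][130:310,170:370,::-1],(666,600),interpolation=cv2.INTER_CUBIC),alpha=2))
E
```

```text
[[ 9.599e-01 -5.000e-03  2.802e-01  5.098e-01]
 [-2.802e-01  1.400e-03  9.599e-01 -5.480e-02]
 [-5.200e-03 -1.000e+00 -1.000e-04  1.193e-01]
 [ 0.000e+00  0.000e+00  0.000e+00  1.000e+00]] 7.45322508553052e-05 11.2 [-0.16816748 -0.14296447  1.18212306]
```

View pics/w10.png

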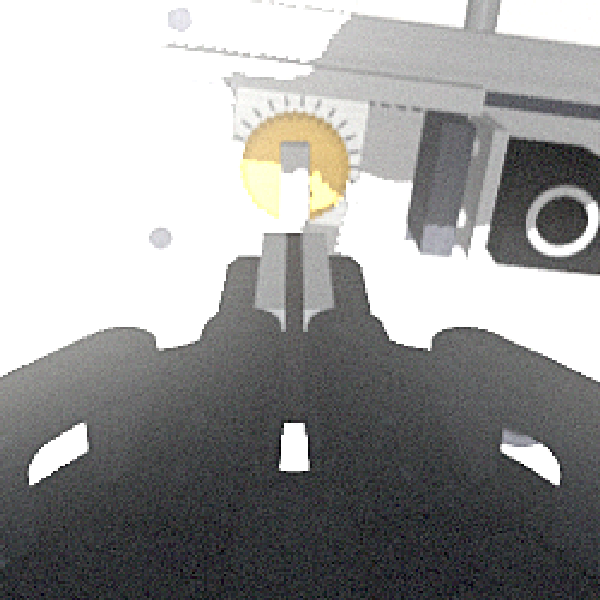

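View pics/s10.png

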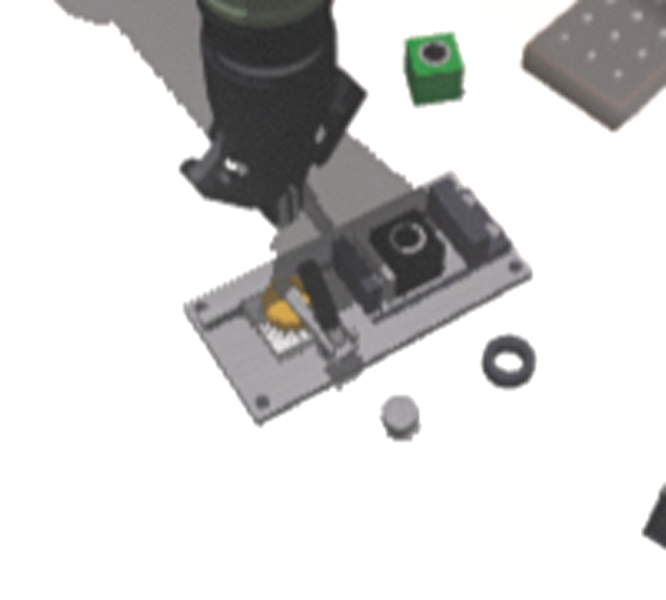

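Call:
servo_tool --pt "0 0.18 0 0 0 0" --pt "0 0.18 0 0 0 0" --pt "0 0 0 0 0 0" --pt "0.05 0 0 0 0 0" --pt "0.05 0 0 0 0 0"

```text
clock: 11.8
eef_pos: [0.5299, -0.0608, 0.0669]
orientation: [-1.559, 0.223, -0.224]
force: [-1.6, 0.3, 1.7]
gripper_width: 0.0004
```

Call:
servo_tool --pt "0.04 0 0 0 0 0" --pt "0.04 0 0 0 0 0" --pt "0.03 0 0 0 0 0" --pt "0 0 0 0 0 0" --pt "0 0 0 0 0 0"

```text
clock: 12.3
eef_pos: [0.5448, -0.0652, 0.0659]
orientation: [-1.559, 0.223, -0.224]
force: [-0.8, -0.2, -0.3]
gripper_width: 0.0002
```

```bash
python3 - <<'E'
from h import *
from cell import sensors, vision
st=sensors.get_state();T=tcp(st);print(T.round(4),st["gripper_width"],st["clock"],st["force"])
hg=np.array([.5668,-.0717]);print("dist",np.linalg.norm(T[:2,3]-hg))
s=vision.snapshot("scene");cv2.imwrite("pics/s11.png",cv2.convertScaleAbs(cv2.resize(s["color"][160:280,210:330,::-1],(600,600),interpolation=cv2.INTER_CUBIC),alpha=2))
E
```

```text
[[ 9.598e-01  5.000e-04  2.808e-01  5.448e-01]
 [-2.808e-01 -1.000e-04  9.598e-01 -6.520e-02]
 [ 5.000e-04 -1.000e+00  0.000e+00  6.590e-02]
 [ 0.000e+00  0.000e+00  0.000e+00  1.000e+00]] 0.00020644351866295067 12.3 [-0.75445186 -0.21075371 -0.29260145]
dist 0.022962243669348667
```

View pics/s11.png

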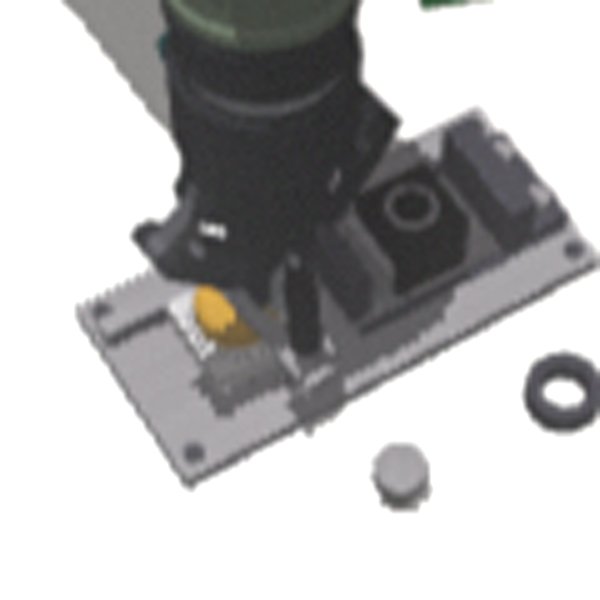

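Call:
servo_tool --pt "0.02 0 0 0 0 0" --pt "0.01 0 0 0 0 0" --pt "0 0 0 0 0 0" --pt "0 0 0 0 0 0" --pt "0 0 0 0 0 0"

```text
clock: 12.85
eef_pos: [0.5489, -0.0664, 0.0658]
orientation: [-1.559, 0.223, -0.223]
force: [-0.8, -1.3, -0.2]
gripper_width: -0.0002
```

Call:
servo_tool --pt "0.007 0 0 0 0 0" --pt "0 0 0 0 0 0" --pt "0 0 0 0 0 0" --pt "0 0 0 0 0 0" --pt "0 0 0 0 0 0"

```text
clock: 13.35
eef_pos: [0.5497, -0.0666, 0.0658]
orientation: [-1.559, 0.223, -0.223]
force: [-0.9, 0.1, 0.4]
gripper_width: -0.0001
```

```bash
python3 - <<'E'
from h import *
from cell import sensors, vision
st=sensors.get_state();T=tcp(st);print(T.round(4),st["gripper_width"],st["clock"],st["force"])
hg=np.array([.5668,-.0717]);print("dist",np.linalg.norm(T[:2,3]-hg))
s=vision.snapshot("scene");cv2.imwrite("pics/s12.png",cv2.convertScaleAbs(cv2.resize(s["color"][160:280,210:330,::-1],(600,600),interpolation=cv2.INTER_CUBIC),alpha=2))
b=np.array([*hg,0]);print(proj(s,[b+[0,0,.062],b+[0,0,.124]]))
E
```

```text
[[ 9.598e-01 -1.000e-04  2.808e-01  5.497e-01]
 [-2.808e-01  0.000e+00  9.598e-01 -6.660e-02]
 [-1.000e-04 -1.000e+00  0.000e+00  6.580e-02]
 [ 0.000e+00  0.000e+00  0.000e+00  1.000e+00]] -0.00014651198329628497 13.35 [-0.85623227  0.12942047  0.44628564]
dist 0.0177901019590502
[[270.5086547  231.4939245 ]
 [270.25997341 216.90995764]]
```

View pics/s12.png

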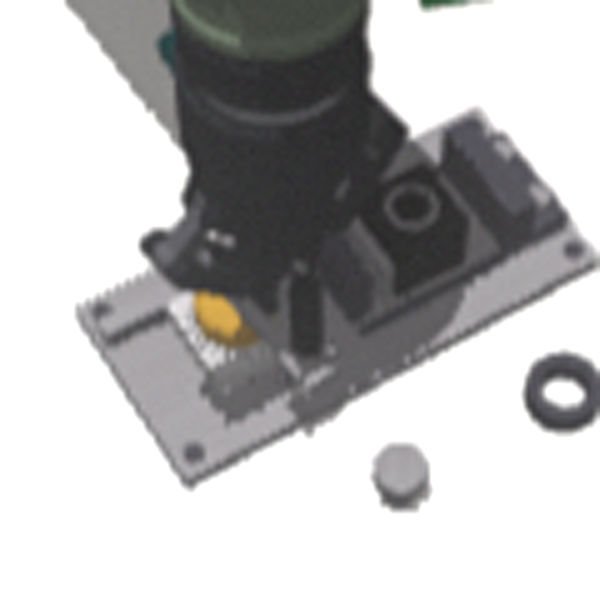

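Call:
servo_tool --pt "0.01 0 0 0 0 0" --pt "0 0 0 0 0 0" --pt "0 0 0 0 0 0" --pt "0 0 0 0 0 0" --pt "0 0 0 0 0 0"

```text
clock: 13.9
eef_pos: [0.5512, -0.0671, 0.0659]
orientation: [-1.559, 0.223, -0.223]
force: [0.1, 0.8, 0.6]
gripper_width: 0.0001
```

Call:
servo_tool --pt "0.007 0 0 0 0 0" --pt "0 0 0 0 0 0" --pt "0 0 0 0 0 0" --pt "0 0 0 0 0 0" --pt "0 0 0 0 0 0"

```text
clock: 14.4
eef_pos: [0.5518, -0.0673, 0.0657]
orientation: [-1.559, 0.224, -0.223]
force: [-4.1, 0.7, 2.0]
gripper_width: -0.0002
```

Call:
servo_tool --pt "0.004 0 0 0 0 0" --pt "0 0 0 0 0 0" --pt "0 0 0 0 0 0" --pt "0 0 0 0 0 0" --pt "0 0 0 0 0 0"

```text
clock: 14.9
eef_pos: [0.552, -0.0673, 0.0657]
orientation: [-1.559, 0.225, -0.222]
force: [-4.8, 2.1, 3.4]
gripper_width: 0.0002
```

Call:
servo_tool --pt "-0.04 0 0 0 0 0" --pt "-0.1 0 0 0 0 0" --pt "-0.1 0 0 0 0 0" --pt "0 -0.25 0 0 0 0" --pt "0 -0.25 0 0 0 0"

```text
clock: 15.4
eef_pos: [0.5175, -0.0573, 0.141]
orientation: [-1.559, 0.224, -0.223]
force: [1.2, -0.7, -0.1]
gripper_width: 0.0001
```

Call:
servo_tool --pt "0 -0.2 0 0 0 0" --pt "0 0 0 0 0 0" --pt "0 0 0 0 0 0" --pt "0 0 0 0 0 0" --pt "0 0 0 0 0 0" --claw 0.2

```text
clock: 15.9
eef_pos: [0.5175, -0.0573, 0.1695]
orientation: [-1.559, 0.225, -0.222]
force: [1.0, 0.4, 0.5]
gripper_width: 0.0338
```

```bash
python3 - <<'E'
from h import *
from cell import sensors, vision
st=sensors.get_state();T=tcp(st);print(T[:3,3].round(4),st["gripper_width"],st["clock"],st["force"])
s=vision.snapshot("scene");cv2.imwrite("pics/s13.png",cv2.convertScaleAbs(cv2.resize(s["color"][160:280,210:330,::-1],(600,600),interpolation=cv2.INTER_CUBIC),alpha=2))
s=vision.snapshot("wrist");cv2.imwrite("pics/w13.png",cv2.convertScaleAbs(cv2.resize(s["color"][150:350,200:360,::-1],(480,600),interpolation=cv2.INTER_CUBIC),alpha=1.5))
d=s["depth"];vv,uu=np.mgrid[150:330,200:370];uv=np.c_[uu.ravel(),vv.ravel()]
o,dd=ray(s,uv,T);q=o+dd*d[vv,uu].reshape(-1,1)
hg=np.array([.567,-.072])
m=(np.linalg.norm(q[:,:2]-hg,axis=1)<.02)&(q[:,2]>.075)&(q[:,2]<.13)
print(m.sum())
for a in np.arange(.075,.13,.006):
    k=m&(q[:,2]>=a)&(q[:,2]<a+.006)
    if k.sum(): print(round(a,3),k.sum(),q[k].min(0).round(4),q[k].max(0).round(4),q[k].mean(0).round(4))
E
```

```text
[ 0.5175 -0.0573  0.1695] 0.03376739423907954 15.9 [0.95043273 0.36054886 0.45753899]
609
0.075 28 [ 0.5613 -0.078   0.0755] [ 0.5672 -0.066   0.0808] [ 0.563  -0.0713  0.078 ]
0.081 52 [ 0.5611 -0.0795  0.0812] [ 0.5699 -0.0657  0.0869] [ 0.5633 -0.0714  0.0841]
0.087 40 [ 0.5612 -0.079   0.0873] [ 0.5695 -0.0657  0.0925] [ 0.5635 -0.0717  0.0906]
0.093 53 [ 0.5615 -0.0789  0.0931] [ 0.5696 -0.0658  0.099 ] [ 0.5636 -0.0711  0.0964]
0.099 49 [ 0.5609 -0.0788  0.0993] [ 0.5692 -0.0658  0.105 ] [ 0.5635 -0.0715  0.1025]
0.105 45 [ 0.5615 -0.0786  0.1051] [ 0.5693 -0.066   0.1106] [ 0.5637 -0.0717  0.1074]
0.111 68 [ 0.5615 -0.0801  0.111 ] [ 0.5722 -0.066   0.1168] [ 0.5644 -0.0716  0.1134]
0.117 82 [ 0.5621 -0.0796  0.1175] [ 0.5766 -0.0659  0.123 ] [ 0.565  -0.0718  0.1203]
0.123 192 [ 0.5627 -0.0796  0.123 ] [ 0.5759 -0.0664  0.1255] [ 0.5689 -0.0729  0.1242]
```

View pics/s13.png

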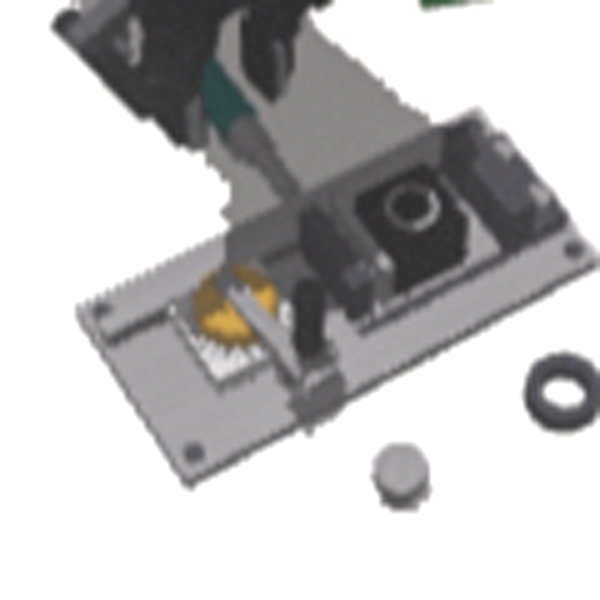

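View pics/w13.png

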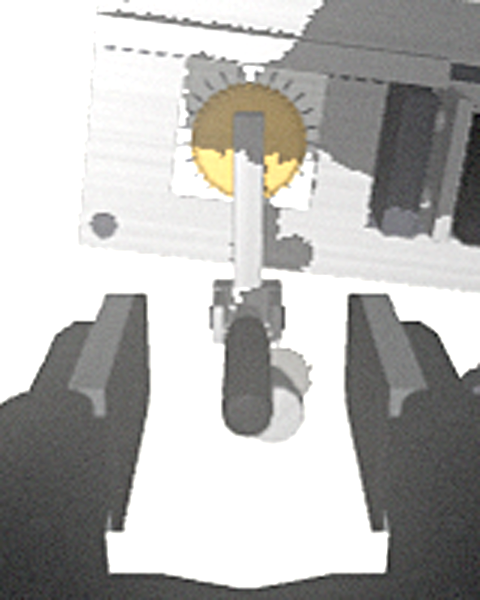

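The grip stands upright against its stop: the wrist depth puts the tip top at (0.569, −0.073, 0.124) with the sides vertical. Next I'll pinch it from above.

Call:
servo_tool --pt "0.18 0 0 0 0 0" --pt "0.18 0 0 0 0 0" --pt "0 0 0 0 0 0" --pt "0 0.22 0 0 0 0" --pt "0 0.22 0 0 0 0"

```text
clock: 16.5
eef_pos: [0.5704, -0.0727, 0.1043]
orientation: [-1.559, 0.222, -0.224]
force: [-0.8, -0.2, -1.3]
gripper_width: 0.0344
```

Call:
servo_tool --pt "0 0.14 0 0 0 0" --pt "0 0.08 0 0 0 0" --pt "0 0 0 0 0 0" --pt "0 0 0 0 0 0" --pt "0 0 0 0 0 0"

```text
clock: 17.0
eef_pos: [0.5712, -0.0728, 0.0732]
orientation: [-1.559, 0.221, -0.225]
force: [0.0, -0.4, 0.5]
gripper_width: 0.0342
```

Call:
servo_tool --pt "0 0 0 0 0 0" --pt "0 0 0 0 0 0" --pt "0 0 0 0 0 0" --pt "0 0 0 0 0 0" --pt "0 0 0 0 0 0" --claw 1 --force 25

```text
clock: 17.5
eef_pos: [0.571, -0.0729, 0.0729]
orientation: [-1.56, 0.222, -0.225]
force: [0.1, -0.7, 6.4]
gripper_width: 0.0128
```

```bash
python3 - <<'E'
from h import *
from cell import sensors, vision
st=sensors.get_state();T=tcp(st);print(T.round(4),st["gripper_width"],st["clock"],st["force"])
s=vision.snapshot("wrist");cv2.imwrite("pics/w14.png",cv2.convertScaleAbs(cv2.resize(s["color"][150:350,180:440,::-1],(780,600),interpolation=cv2.INTER_CUBIC),alpha=1.5))
E
```

```text
[[ 9.598e-01  1.900e-03  2.808e-01  5.710e-01]
 [-2.808e-01 -7.000e-04  9.598e-01 -7.290e-02]
 [ 2.000e-03 -1.000e+00 -1.000e-04  7.290e-02]
 [ 0.000e+00  0.000e+00  0.000e+00  1.000e+00]] 0.0127675144449558 17.5 [ 0.07135586 -0.65549375  6.36383294]
```

View pics/w14.png

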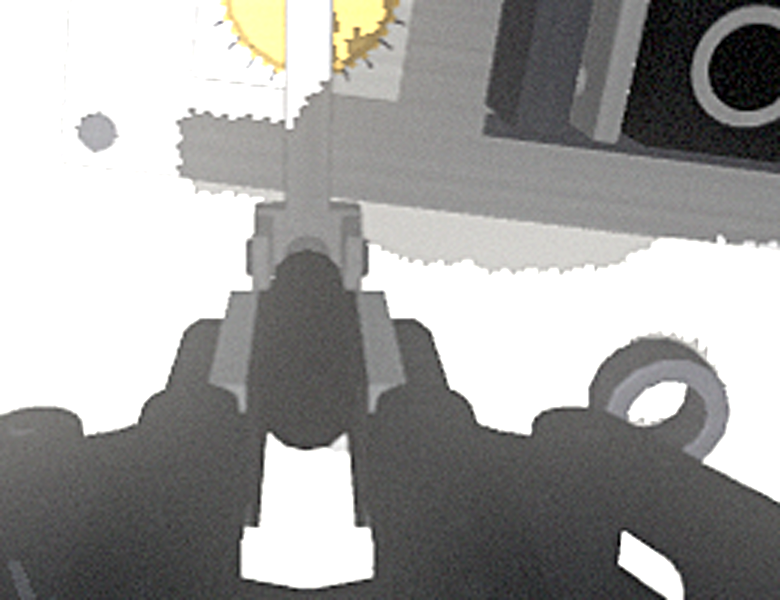

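Call:
servo_tool --pt "-0.001 0 -0.0305 0 1 0" --pt "-0.001 0 -0.0305 0 1 0" --pt "-0.001 0 -0.0305 0 1 0" --pt "-0.001 0 -0.0305 0 1 0" --pt "-0.001 0 -0.0305 0 1 0"

```text
clock: 18.05
eef_pos: [0.5608, -0.0924, 0.0729]
orientation: [-1.501, 0.536, -0.539]
force: [-0.3, 2.7, 7.0]
gripper_width: 0.0131
```

```bash
cat > f.py <<'E'
from h import *
from cell import sensors
st=sensors.get_state();T=tcp(st)
C=np.array([.516,-.0568]);v=T[:2,3]-C
print("t",st["clock"],"tool force xyz",(T[:3,:3].T@st["force"]).round(2),"tq",np.array(st["torque"]).round(2),"R",np.hypot(*v).round(4),"ang",np.arctan2(v[1],v[0]).round(3),"yaw-90",(np.arctan2(T[1,2],T[0,2])-np.pi/2).round(3),"w",round(st["gripper_width"],4),"z",T[2,3].round(4))
E
python3 f.py; python3 - <<'E'
from h import *
from cell import sensors, vision
T=tcp(sensors.get_state())
s=vision.snapshot("wrist");cv2.imwrite("pics/w15.png",cv2.convertScaleAbs(cv2.resize(s["color"][120:350,150:440,::-1],(756,600),interpolation=cv2.INTER_CUBIC),alpha=1.5))
E
```

```text
t 18.05 tool force xyz [-1.96 -7.01  1.9 ] tq [ 0.41 -0.05  0.19] R 0.0572 ang -0.671 yaw-90 -0.687 w 0.0131 z 0.0729
```

View pics/w15.png

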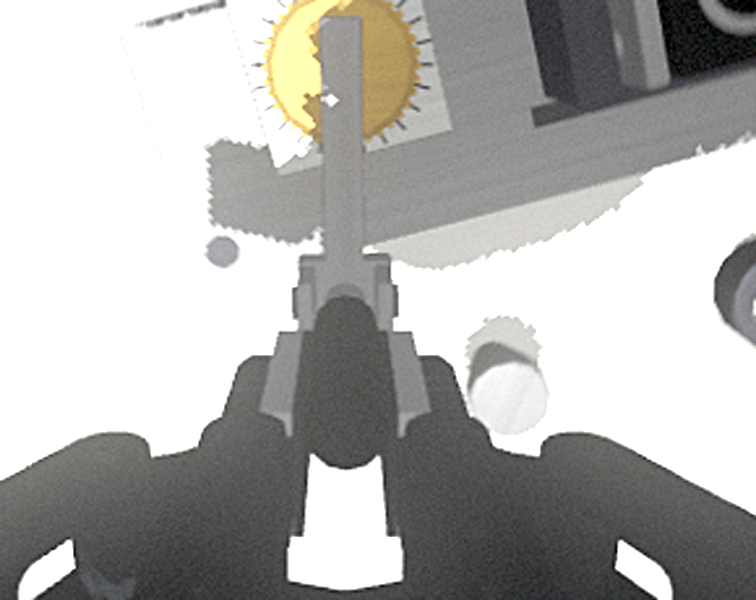

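Call:
servo_tool --pt "0 0 -0.0153 0 0.5 0" --pt "-0.001 0 -0.0153 0 0.5 0" --pt "0 0 -0.0153 0 0.5 0" --pt "0 0 -0.0153 0 0.5 0" --pt "0 0 0 0 0 0"

```text
clock: 18.6
eef_pos: [0.5543, -0.0993, 0.0729]
orientation: [-1.467, 0.658, -0.661]
force: [0.3, 1.6, 4.9]
gripper_width: 0.013
```

```bash
python3 f.py; python3 - <<'E'
from h import *
from cell import sensors, vision
s=vision.snapshot("top");cv2.imwrite("pics/t16.png",cv2.convertScaleAbs(cv2.resize(s["color"][150:260,210:340,::-1],(709,600),interpolation=cv2.INTER_CUBIC),alpha=1.5))
s=vision.snapshot("scene");cv2.imwrite("pics/s16.png",cv2.convertScaleAbs(cv2.resize(s["color"][160:280,210:340,::-1],(650,600),interpolation=cv2.INTER_CUBIC),alpha=2))
E
```

```text
t 18.6 tool force xyz [-0.94 -4.93  1.29] tq [0.26 0.02 0.14] R 0.0572 ang -0.837 yaw-90 -0.845 w 0.013 z 0.0729
```

View pics/s16.png

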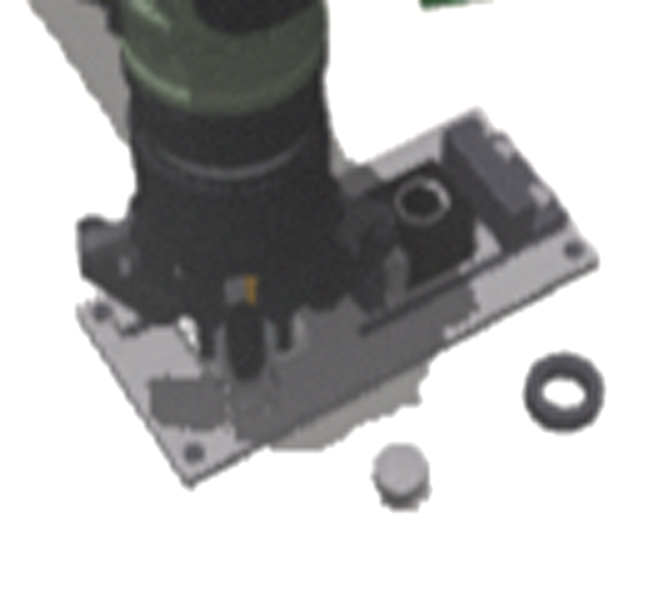

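View pics/t16.png

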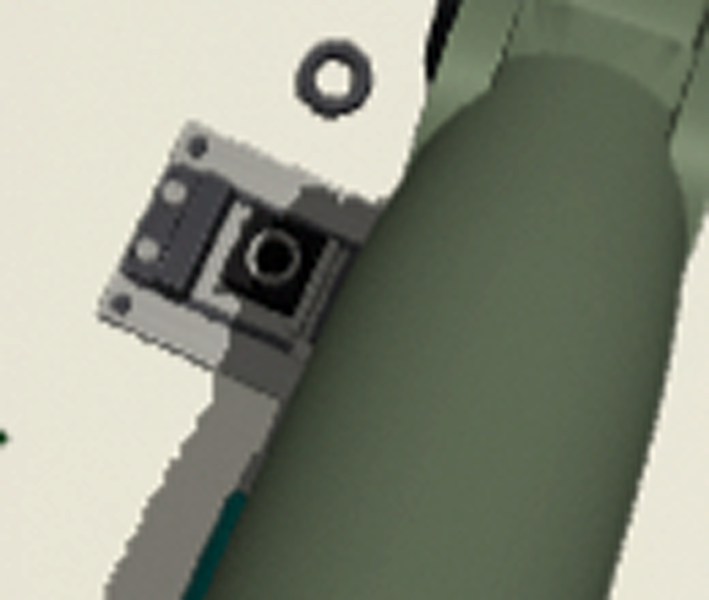

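Call:
servo_tool --pt "0 0 -0.0153 0 0.5 0" --pt "-0.001 0 -0.0153 0 0.5 0" --pt "0 0 -0.0153 0 0.5 0" --pt "0 0 -0.0153 0 0.5 0" --pt "0 0 0 0 0 0"

```text
clock: 19.2
eef_pos: [0.547, -0.1049, 0.0729]
orientation: [-1.424, 0.781, -0.784]
force: [-0.2, 0.7, 6.3]
gripper_width: 0.013
```

```bash
python3 f.py; python3 - <<'E'
from h import *
from cell import sensors, vision
s=vision.snapshot("top");cv2.imwrite("pics/t17.png",cv2.convertScaleAbs(cv2.resize(s["color"][150:260,210:340,::-1],(709,600),interpolation=cv2.INTER_CUBIC),alpha=1.5))
E
```

```text
t 19.2 tool force xyz [-0.74 -6.29  0.21] tq [0.22 0.07 0.14] R 0.0572 ang -0.998 yaw-90 -1.005 w 0.013 z 0.0729
```

View pics/t17.png

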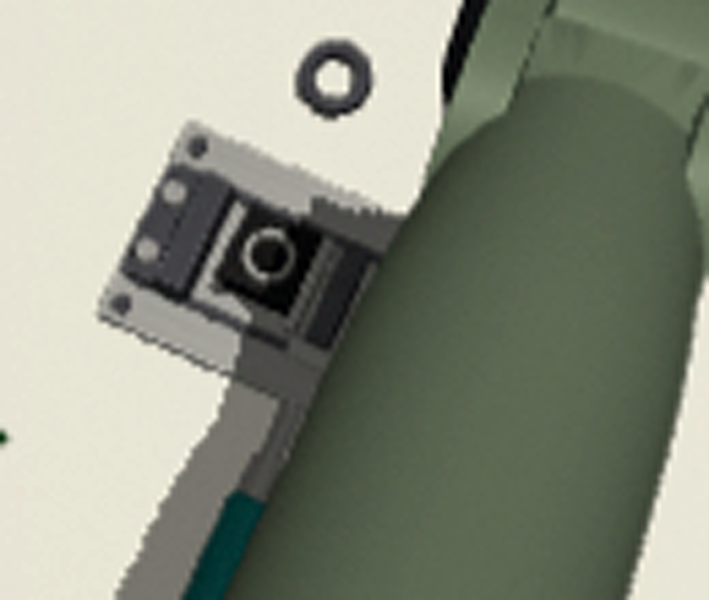

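Call:
servo_tool --pt "0 0 -0.0115 0 0.375 0" --pt "0 0 -0.0115 0 0.375 0" --pt "-0.001 0 -0.0115 0 0.375 0" --pt "0 0 -0.0115 0 0.375 0" --pt "0 0 -0.0115 0 0.375 0"

```text
clock: 19.75
eef_pos: [0.5398, -0.1089, 0.0729]
orientation: [-1.376, 0.895, -0.899]
force: [1.8, 0.7, 5.9]
gripper_width: 0.0131
```

```bash
python3 f.py; python3 - <<'E'
from h import *
from cell import sensors, vision
s=vision.snapshot("top");cv2.imwrite("pics/t18.png",cv2.convertScaleAbs(cv2.resize(s["color"][150:260,210:340,::-1],(709,600),interpolation=cv2.INTER_CUBIC),alpha=1.5))
E
```

```text
t 19.75 tool force xyz [ 0.06 -5.94  1.91] tq [ 0.28 -0.07  0.24] R 0.0573 ang -1.143 yaw-90 -1.155 w 0.0131 z 0.0729
```

View pics/t18.png

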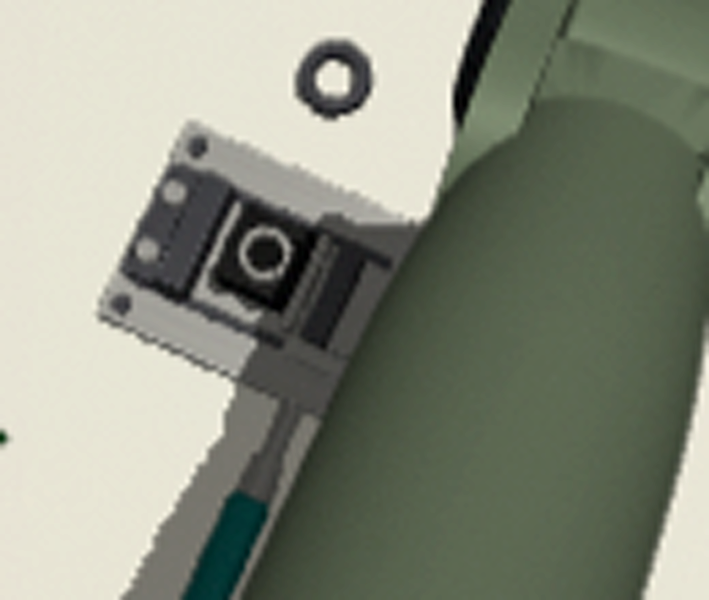

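Call:
servo_tool --pt "0 0 -0.0076 0 0.25 0" --pt "0 0 -0.0076 0 0.25 0" --pt "0 0 -0.0076 0 0.25 0" --pt "0 0 -0.0076 0 0.25 0" --pt "0 0 -0.0076 0 0.25 0"

```text
clock: 20.3
eef_pos: [0.5345, -0.1111, 0.0729]
orientation: [-1.341, 0.971, -0.975]
force: [0.6, 1.8, 6.0]
gripper_width: 0.0128
```

```bash
cat >> f.py <<'E'
Ft=(T[:3,:3].T@st["force"])[2]; print("TAU",(Ft*np.hypot(*v)+st["torque"][2]).round(3),"crank",-0.107-np.arctan2(v[1],v[0]).round(3))
E
python3 f.py; python3 - <<'E'
from h import *
from cell import sensors, vision
s=vision.snapshot("top");cv2.imwrite("pics/t19.png",cv2.convertScaleAbs(cv2.resize(s["color"][150:260,210:340,::-1],(709,600),interpolation=cv2.INTER_CUBIC),alpha=1.5))
E
```

```text
t 20.3 tool force xyz [-1.53 -5.99  1.17] tq [ 0.21 -0.12  0.21] R 0.0573 ang -1.243 yaw-90 -1.254 w 0.0128 z 0.0729
TAU 0.277 crank 1.1360000000000001
```

View pics/t19.png

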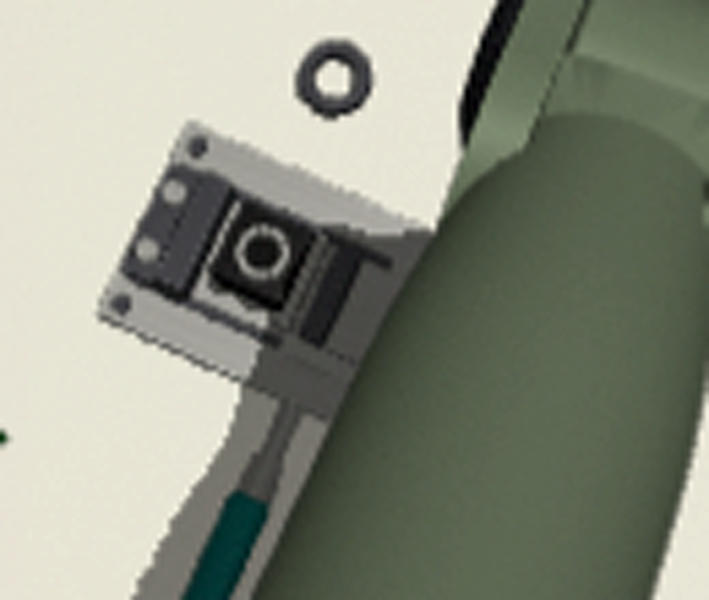

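Call:
servo_tool --pt "0 0 -0.0076 0 0.25 0" --pt "0 0 -0.0076 0 0.25 0" --pt "0 0 -0.0076 0 0.25 0" --pt "0 0 -0.0076 0 0.25 0" --pt "0 0 -0.0076 0 0.25 0"

```text
clock: 20.85
eef_pos: [0.529, -0.1127, 0.0729]
orientation: [-1.302, 1.046, -1.05]
force: [1.4, 0.6, 6.4]
gripper_width: 0.013
```

```bash
python3 f.py
```

```text
t 20.85 tool force xyz [-0.28 -6.42  1.54] tq [ 0.14 -0.13  0.25] R 0.0574 ang -1.343 yaw-90 -1.355 w 0.013 z 0.0729
TAU 0.34 crank 1.236
```

Call:
servo_tool --pt "0 0 -0.0046 0 0.15 0" --pt "0 0 -0.0046 0 0.15 0" --pt "0 0 -0.0046 0 0.15 0" --pt "0 0 -0.0046 0 0.15 0" --pt "0 0 -0.0046 0 0.15 0"

```text
clock: 21.35
eef_pos: [0.5256, -0.1134, 0.0729]
orientation: [-1.277, 1.091, -1.095]
force: [1.0, 0.6, 5.7]
gripper_width: 0.0129
```

```bash
python3 f.py;  python3 - <<'E'
from h import *
from cell import sensors, vision
s=vision.snapshot("top");cv2.imwrite("pics/t20.png",cv2.convertScaleAbs(cv2.resize(s["color"][150:260,210:340,::-1],(709,600),interpolation=cv2.INTER_CUBIC),alpha=1.5))
E
```

```text
t 21.35 tool force xyz [-0.42 -5.66  1.04] tq [ 0.13 -0.06  0.26] R 0.0574 ang -1.403 yaw-90 -1.414 w 0.0129 z 0.0729
TAU 0.325 crank 1.296
```

View pics/t20.png

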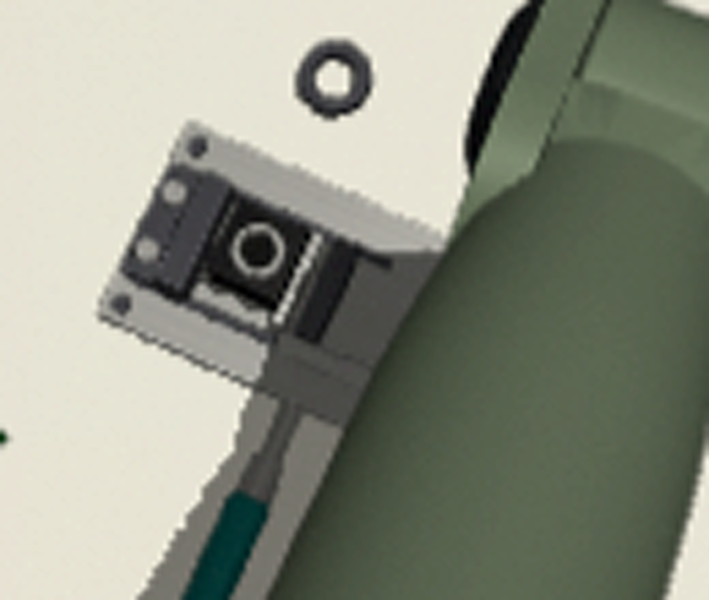

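Call:
servo_tool --pt "0 0 -0.003 0 0.1 0" --pt "0 0 -0.003 0 0.1 0" --pt "0 0 -0.003 0 0.1 0" --pt "0 0 -0.003 0 0.1 0" --pt "0 0 -0.003 0 0.1 0"

```text
clock: 21.9
eef_pos: [0.5234, -0.1138, 0.0729]
orientation: [-1.26, 1.12, -1.124]
force: [0.3, 0.6, 6.0]
gripper_width: 0.0129
```

```bash
python3 f.py
```

```text
t 21.9 tool force xyz [-0.59 -5.98  0.43] tq [ 0.14 -0.07  0.18] R 0.0574 ang -1.442 yaw-90 -1.454 w 0.0129 z 0.0729
TAU 0.205 crank 1.335
```

Call:
servo_tool --pt "0 0 -0.003 0 0.1 0" --pt "0 0 -0.003 0 0.1 0" --pt "0 0 -0.003 0 0.1 0" --pt "0 0 -0.003 0 0.1 0" --pt "0 0 -0.003 0 0.1 0"

```text
clock: 22.4
eef_pos: [0.5211, -0.114, 0.0729]
orientation: [-1.243, 1.15, -1.154]
force: [0.7, 1.0, 6.0]
gripper_width: 0.0127
```

```bash
python3 f.py
```

```text
t 22.4 tool force xyz [-0.93 -6.01  0.75] tq [ 0.08 -0.07  0.24] R 0.0575 ang -1.481 yaw-90 -1.494 w 0.0127 z 0.0729
TAU 0.286 crank 1.374
```

Call:
servo_tool --pt "0 0 -0.003 0 0.1 0" --pt "0 0 -0.003 0 0.1 0" --pt "0 0 -0.003 0 0.1 0" --pt "0 0 -0.003 0 0.1 0" --pt "0 0 -0.003 0 0.1 0"

```text
clock: 22.9
eef_pos: [0.5188, -0.1142, 0.0729]
orientation: [-1.225, 1.18, -1.184]
force: [0.5, 1.0, 6.4]
gripper_width: 0.0131
```

```bash
python3 f.py;  python3 - <<'E'
from h import *
from cell import sensors, vision
s=vision.snapshot("top");cv2.imwrite("pics/t21.png",cv2.convertScaleAbs(cv2.resize(s["color"][165:235,225:305,::-1],(686,600),interpolation=cv2.INTER_CUBIC),alpha=2))
E
```

```text
t 22.9 tool force xyz [-0.97 -6.43  0.59] tq [ 0.05 -0.08  0.22] R 0.0575 ang -1.522 yaw-90 -1.534 w 0.0131 z 0.0729
TAU 0.257 crank 1.415
```

View pics/t21.png

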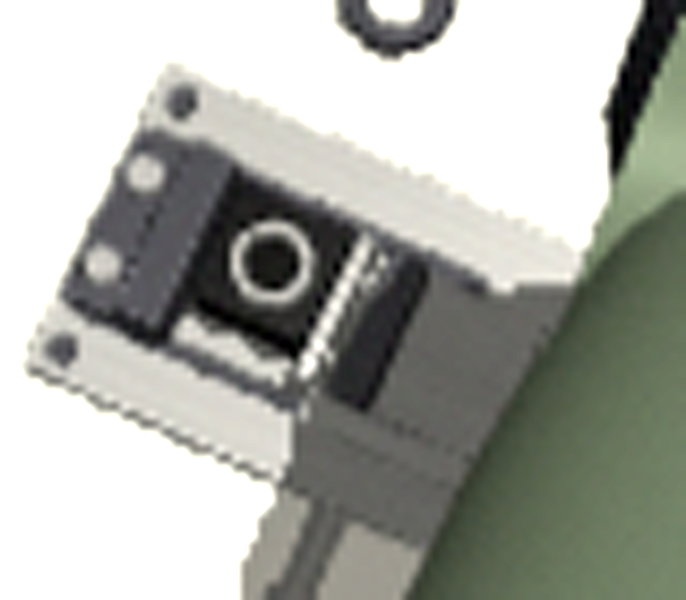

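Call:
servo_tool --pt "0 0 -0.003 0 0.1 0" --pt "0 0 -0.003 0 0.1 0" --pt "0 0 -0.003 0 0.1 0" --pt "0 0 -0.003 0 0.1 0" --pt "0 0 -0.003 0 0.1 0"

```text
clock: 23.45
eef_pos: [0.5166, -0.1143, 0.0729]
orientation: [-1.206, 1.209, -1.213]
force: [0.7, 0.1, 5.8]
gripper_width: 0.0131
```

```bash
python3 f.py
```

```text
t 23.45 tool force xyz [-0.08 -5.83  0.75] tq [0.04 0.01 0.27] R 0.0575 ang -1.561 yaw-90 -1.574 w 0.0131 z 0.0729
TAU 0.317 crank 1.454
```

Call:
servo_tool --pt "0 0 -0.003 0 0.1 0" --pt "0 0 -0.003 0 0.1 0" --pt "0 0 -0.003 0 0.1 0" --pt "0 0 -0.003 0 0.1 0" --pt "0 0 -0.003 0 0.1 0"

```text
clock: 23.95
eef_pos: [0.5143, -0.1143, 0.0729]
orientation: [-1.187, 1.239, -1.243]
force: [0.2, 0.1, 6.0]
gripper_width: 0.0128
```

```bash
python3 f.py
```

```text
t 23.95 tool force xyz [-0.13 -5.96  0.26] tq [ 0.02 -0.06  0.28] R 0.0575 ang -1.6 yaw-90 -1.614 w 0.0128 z 0.0729
TAU 0.297 crank 1.493
```

```bash
python3 - <<'E'
from h import *
from cell import sensors, vision
s=vision.snapshot("wrist");cv2.imwrite("pics/w22.png",cv2.convertScaleAbs(cv2.resize(s["color"][60:330,150:470,::-1],(711,600),interpolation=cv2.INTER_CUBIC),alpha=1.6))
E
```

```text
(no output)
```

View pics/w22.png

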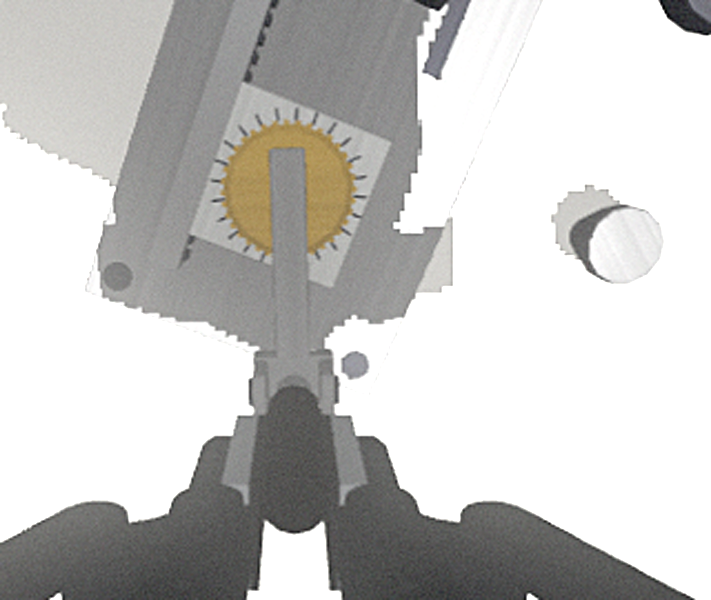

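Call:
servo_tool --pt "0 0 -0.003 0 0.1 0" --pt "0 0 -0.003 0 0.1 0" --pt "0 0 -0.003 0 0.1 0" --pt "0 0 -0.003 0 0.1 0" --pt "0 0 -0.003 0 0.1 0"

```text
clock: 24.5
eef_pos: [0.512, -0.1142, 0.0729]
orientation: [-1.167, 1.268, -1.272]
force: [0.1, -0.4, 6.7]
gripper_width: 0.0131
```

```bash
python3 f.py
```

```text
t 24.5 tool force xyz [ 0.42 -6.69  0.2 ] tq [-0.04 -0.04  0.28] R 0.0576 ang -1.64 yaw-90 -1.654 w 0.0131 z 0.0729
TAU 0.292 crank 1.533
```

Call:
servo_tool --pt "0 0 -0.003 0 0.1 0" --pt "0 0 -0.003 0 0.1 0" --pt "0 0 -0.003 0 0.1 0" --pt "0 0 -0.003 0 0.1 0" --pt "0 0 -0.003 0 0.1 0"

```text
clock: 25.0
eef_pos: [0.5097, -0.114, 0.0729]
orientation: [-1.147, 1.297, -1.301]
force: [0.6, -0.6, 6.0]
gripper_width: 0.0126
```

```bash
python3 f.py;  python3 - <<'E'
from h import *
from cell import sensors, vision
s=vision.snapshot("top");cv2.imwrite("pics/t23.png",cv2.convertScaleAbs(cv2.resize(s["color"][165:235,225:305,::-1],(686,600),interpolation=cv2.INTER_CUBIC),alpha=3))
E
```

```text
t 25.0 tool force xyz [ 0.53 -5.99  0.71] tq [-0.01  0.05  0.33] R 0.0576 ang -1.68 yaw-90 -1.694 w 0.0126 z 0.0729
TAU 0.368 crank 1.573
```

View pics/t23.png

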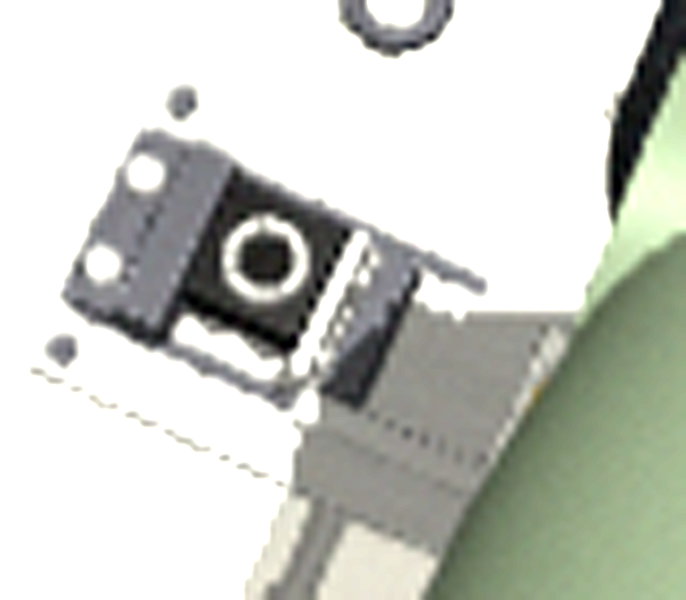

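Call:
servo_tool --pt "0 0 -0.003 0 0.1 0" --pt "0 0 -0.003 0 0.1 0" --pt "0 0 -0.003 0 0.1 0" --pt "0 0 0 0 0 0" --pt "0 0 0 0 0 0"

```text
clock: 25.55
eef_pos: [0.5083, -0.1139, 0.0729]
orientation: [-1.135, 1.315, -1.318]
force: [0.3, -0.7, 6.4]
gripper_width: 0.0128
```

```bash
python3 f.py
```

```text
t 25.55 tool force xyz [ 0.63 -6.45  0.37] tq [-0.03  0.06  0.2 ] R 0.0576 ang -1.704 yaw-90 -1.718 w 0.0128 z 0.0729
TAU 0.22 crank 1.597
```

Call:
servo_tool --pt "0 0 -0.003 0 0.1 0" --pt "0 0 -0.003 0 0.1 0" --pt "0 0 -0.003 0 0.1 0" --pt "0 0 -0.003 0 0.1 0" --pt "0 0 -0.003 0 0.1 0"

```text
clock: 26.05
eef_pos: [0.5061, -0.1136, 0.0729]
orientation: [-1.114, 1.344, -1.348]
force: [0.6, 0.1, 6.0]
gripper_width: 0.0131
```

```bash
python3 f.py
```

```text
t 26.05 tool force xyz [-0.16 -5.99  0.56] tq [-0.08  0.06  0.28] R 0.0576 ang -1.743 yaw-90 -1.758 w 0.0131 z 0.0729
TAU 0.308 crank 1.6360000000000001
```

Call:
servo_tool --pt "0 0 -0.003 0 0.1 0" --pt "0 0 -0.003 0 0.1 0" --pt "0 0 -0.003 0 0.1 0" --pt "0 0 -0.003 0 0.1 0" --pt "0 0 -0.003 0 0.1 0"

```text
clock: 26.55
eef_pos: [0.5039, -0.1132, 0.0729]
orientation: [-1.092, 1.372, -1.377]
force: [-0.9, -0.4, 6.3]
gripper_width: 0.013
```

```bash
python3 f.py;  python3 - <<'E'
from h import *
from cell import sensors, vision
s=vision.snapshot("top");cv2.imwrite("pics/t24.png",cv2.convertScaleAbs(cv2.resize(s["color"][165:235,225:305,::-1],(686,600),interpolation=cv2.INTER_CUBIC),alpha=3))
E
```

```text
t 26.55 tool force xyz [ 0.65 -6.35 -0.77] tq [-0.11  0.14  0.25] R 0.0577 ang -1.782 yaw-90 -1.798 w 0.013 z 0.0729
TAU 0.209 crank 1.675
```

View pics/t24.png

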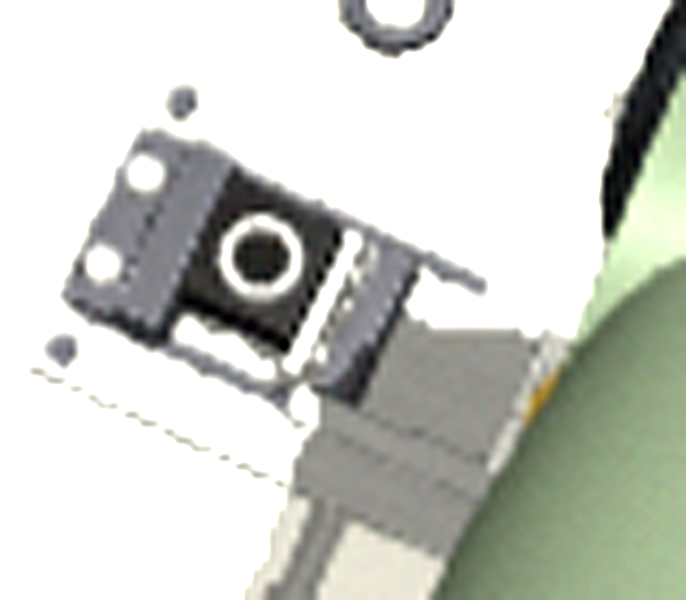

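Call:
servo_tool --pt "0 0 -0.003 0 0.1 0" --pt "0 0 -0.003 0 0.1 0" --pt "0 0 -0.003 0 0.1 0" --pt "0 0 -0.003 0 0.1 0" --pt "0 0 -0.003 0 0.1 0"

```text
clock: 27.1
eef_pos: [0.5017, -0.1127, 0.0729]
orientation: [-1.07, 1.401, -1.405]
force: [-0.3, 0.5, 6.3]
gripper_width: 0.0133
```

```bash
python3 f.py
```

```text
t 27.1 tool force xyz [-0.4  -6.35 -0.36] tq [-0.16  0.11  0.3 ] R 0.0577 ang -1.822 yaw-90 -1.838 w 0.0133 z 0.0729
TAU 0.274 crank 1.715
```

Call:
servo_tool --pt "0 0 -0.003 0 0.1 0" --pt "0 0 -0.003 0 0.1 0" --pt "0 0 -0.003 0 0.1 0" --pt "0 0 -0.003 0 0.1 0" --pt "0 0 -0.003 0 0.1 0"

```text
clock: 27.6
eef_pos: [0.5005, -0.1121, 0.0729]
orientation: [-1.045, 1.429, -1.435]
force: [1.9, -0.9, 5.7]
gripper_width: 0.0128
```

```bash
python3 f.py
```

```text
t 27.6 tool force xyz [ 0.25 -5.68  2.06] tq [-0.13 -0.67  0.12] R 0.0574 ang -1.844 yaw-90 -1.879 w 0.0128 z 0.0729
TAU 0.236 crank 1.737
```

```bash
python3 f.py; python3 - <<'E'
from h import *
from cell import sensors, vision
st=sensors.get_state();print(st["joint_positions"].round(3),st["joint_efforts"].round(2),st["qvel"].round(3));T=tcp(st);print(T.round(4))
s=vision.snapshot("wrist");cv2.imwrite("pics/w25.png",cv2.convertScaleAbs(s["color"][:,:,::-1],alpha=1.6))
s=vision.snapshot("scene");cv2.imwrite("pics/s25.png",cv2.convertScaleAbs(cv2.resize(s["color"][130:290,180:360,::-1],(675,600),interpolation=cv2.INTER_CUBIC),alpha=2))
s=vision.snapshot("top");cv2.imwrite("pics/t25.png",cv2.convertScaleAbs(cv2.resize(s["color"][165:235,225:305,::-1],(686,600),interpolation=cv2.INTER_CUBIC),alpha=3))
E
python3 f.py
```

```text
t 27.6 tool force xyz [ 0.25 -5.68  2.06] tq [-0.13 -0.67  0.12] R 0.0574 ang -1.844 yaw-90 -1.879 w 0.0128 z 0.0729
TAU 0.236 crank 1.737
[-0.365  0.392 -0.481  0.694  0.     1.514] [ -0.2  -39.44  17.49   1.31  -0.18   0.08] [-0.    -0.006 -0.012 -0.006  0.     0.078]
[[-3.031e-01  4.000e-03  9.529e-01  5.005e-01]
 [-9.530e-01 -1.100e-03 -3.031e-01 -1.121e-01]
 [-2.000e-04 -1.000e+00  4.200e-03  7.290e-02]
 [ 0.000e+00  0.000e+00  0.000e+00  1.000e+00]]
t 27.75 tool force xyz [-0.5  -5.91  3.85] tq [-0.08 -0.59  0.12] R 0.0574 ang -1.844 yaw-90 -1.878 w 0.013 z 0.0729
TAU 0.339 crank 1.737
```

View pics/w25.png

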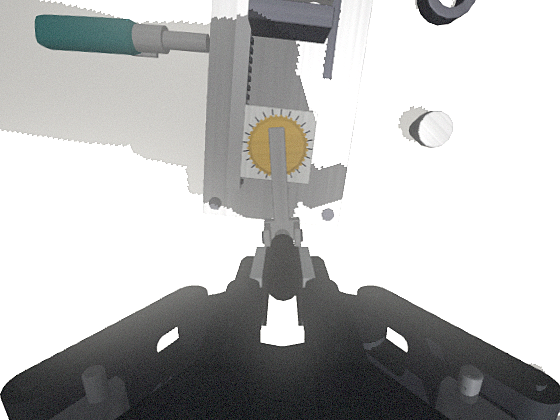

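View pics/s25.png

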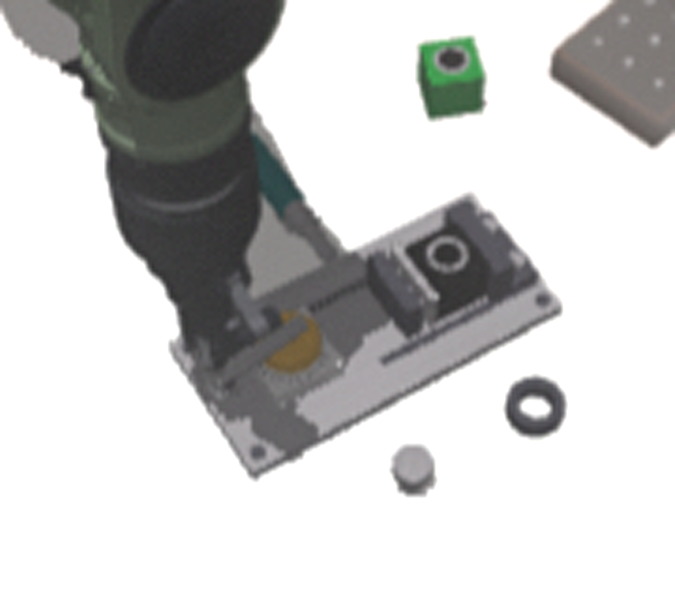

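View pics/t25.png

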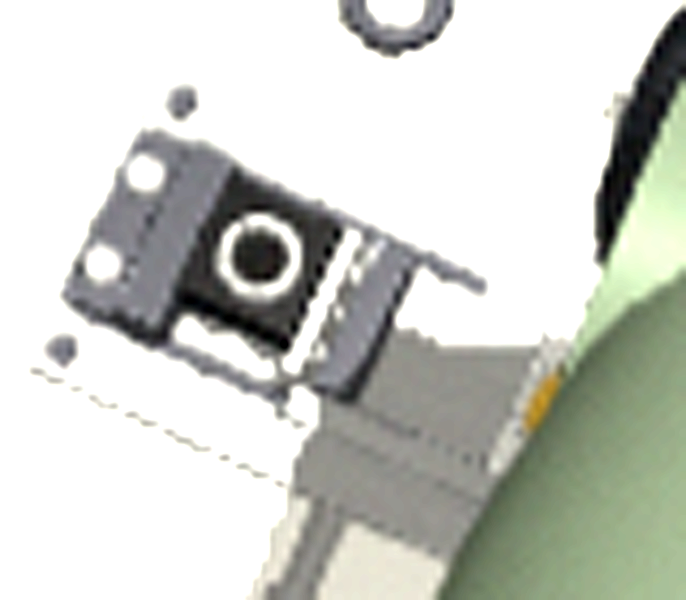

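Call:
servo_tool --pt "0 0 -0.003 0 0.1 0" --pt "0 0 -0.003 0 0.1 0" --pt "0 0 -0.003 0 0.1 0" --pt "0 0 0 0 0 0" --pt "0 0 0 0 0 0"

```text
clock: 28.25
eef_pos: [0.4993, -0.1118, 0.0729]
orientation: [-1.031, 1.446, -1.452]
force: [4.0, -1.1, 5.5]
gripper_width: 0.0128
```

```bash
python3 f.py
```

```text
t 28.25 tool force xyz [-0.32 -5.5   4.2 ] tq [-0.18 -0.7   0.14] R 0.0575 ang -1.865 yaw-90 -1.903 w 0.0128 z 0.0729
TAU 0.379 crank 1.758
```

Call:
servo_tool --pt "0 0 -0.003 0 0.1 0" --pt "0 0 -0.003 0 0.1 0" --pt "0 0 -0.003 0 0.1 0" --pt "0 0 0 0 0 0" --pt "0 0 0 0 0 0"

```text
clock: 28.75
eef_pos: [0.4982, -0.1114, 0.0729]
orientation: [-1.017, 1.462, -1.469]
force: [5.1, -0.5, 5.3]
gripper_width: 0.0131
```

```bash
python3 f.py
```

```text
t 28.75 tool force xyz [-1.29 -5.31  4.97] tq [-0.23 -0.79  0.16] R 0.0575 ang -1.886 yaw-90 -1.927 w 0.0131 z 0.0729
TAU 0.45 crank 1.779
```

Call:
servo_tool --pt "0 0 -0.003 0 0.1 0" --pt "0 0 -0.003 0 0.1 0" --pt "0 0 -0.002 0 0.1 0" --pt "0 0 0 0 0 0" --pt "0 0 0 0 0 0"

```text
clock: 29.25
eef_pos: [0.4971, -0.1111, 0.0729]
orientation: [-1.002, 1.479, -1.486]
force: [3.6, -1.5, 4.8]
gripper_width: 0.0131
```

```bash
python3 f.py
```

```text
t 29.25 tool force xyz [ 0.08 -4.77  3.96] tq [-0.28 -0.8   0.17] R 0.0575 ang -1.905 yaw-90 -1.95 w 0.0131 z 0.0729
TAU 0.398 crank 1.798
```

Call:
servo_tool --pt "0 0 -0.003 0 0.1 0" --pt "0 0 -0.003 0 0.1 0" --pt "0 0 -0.003 0 0.1 0" --pt "0 0 0 0 0 0" --pt "0 0 0 0 0 0"

```text
clock: 29.75
eef_pos: [0.4959, -0.1107, 0.0729]
orientation: [-0.987, 1.496, -1.503]
force: [5.5, -0.9, 4.2]
gripper_width: 0.0132
```

```bash
python3 f.py; python3 - <<'E'
from h import *
from cell import sensors, vision
s=vision.snapshot("wrist");cv2.imwrite("pics/w26.png",cv2.convertScaleAbs(cv2.resize(s["color"][60:330,150:470,::-1],(711,600),interpolation=cv2.INTER_CUBIC),alpha=1.6))
E
python3 f.py
```

```text
t 29.75 tool force xyz [-1.32 -4.13  5.42] tq [-0.35 -0.98  0.24] R 0.0575 ang -1.927 yaw-90 -1.975 w 0.0132 z 0.0729
TAU 0.553 crank 1.82
t 29.8 tool force xyz [-0.16 -4.65  4.82] tq [-0.32 -0.92  0.22] R 0.0575 ang -1.927 yaw-90 -1.975 w 0.0128 z 0.0729
TAU 0.492 crank 1.82
```

View pics/w26.png

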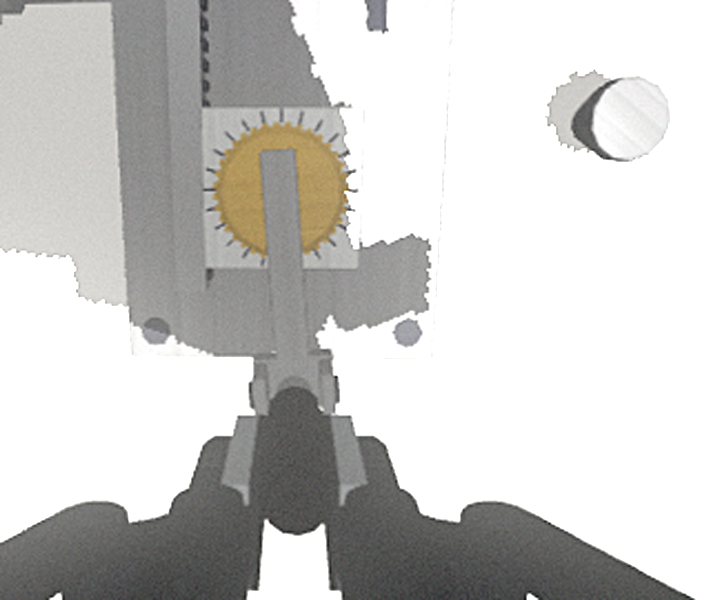

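Torque at the crank is about 0.5 Nm, so I estimate 16–17 N at the jaw. Releasing now.

Call:
servo_tool --pt "0 0 0 0 0 0" --pt "0 0 0 0 0 0" --pt "0 0 0 0 0 0" --pt "0 0 0 0 0 0" --pt "0 -0.1 0 0 0 0" --claw 0.2

```text
clock: 30.3
eef_pos: [0.4914, -0.109, 0.0851]
orientation: [-0.993, 1.504, -1.497]
force: [-0.1, -0.1, 0.5]
gripper_width: 0.0336
```

Call:
servo_tool --pt "0 -0.25 0 0 0 0" --pt "0 -0.25 0 0 0 0" --pt "0 -0.25 0 0 0 0" --pt "-0.1 0 0 0 0 0" --pt "-0.1 0 0 0 0 0"

```text
clock: 30.8
eef_pos: [0.5059, -0.0818, 0.1998]
orientation: [-0.989, 1.5, -1.502]
force: [0.4, -0.2, 0.1]
gripper_width: 0.0344
```

```bash
python3 f.py; python3 - <<'E'
from h import *
from cell import sensors, vision
st=sensors.get_state();T=tcp(st)
s=vision.snapshot("wrist");cv2.imwrite("pics/w27.png",cv2.convertScaleAbs(s["color"][:,:,::-1],alpha=1.6))
d=s["depth"];vv,uu=np.mgrid[60:420,150:450];uv=np.c_[uu.ravel(),vv.ravel()]
o,dd=ray(s,uv,T);q=o+dd*d[vv,uu].reshape(-1,1)
m=(np.linalg.norm(q[:,:2]-[.497,-.109],axis=1)<.03)&(q[:,2]>.118)&(q[:,2]<.13);g=q[m].mean(0);v=g[:2]-[.516,-.0568];print("griptop",m.sum(),g,np.hypot(*v),-.107-np.arctan2(v[1],v[0]))
for a in np.arange(.075,.13,.01):
    k=(np.linalg.norm(q[:,:2]-[.497,-.109],axis=1)<.03)&(q[:,2]>=a)&(q[:,2]<a+.01)
    if k.sum(): print(round(a,3),k.sum(),q[k].mean(0).round(4))
s=vision.snapshot("scene");cv2.imwrite("pics/s27.png",cv2.convertScaleAbs(cv2.resize(s["color"][130:290,180:360,::-1],(675,600),interpolation=cv2.INTER_CUBIC),alpha=2))
s=vision.snapshot("top");cv2.imwrite("pics/t27.png",cv2.convertScaleAbs(cv2.resize(s["color"][165:235,225:305,::-1],(686,600),interpolation=cv2.INTER_CUBIC),alpha=2.5))
E
```

```text
t 30.8 tool force xyz [-0.01 -0.13  0.41] tq [ 0.02  0.03 -0.01] R 0.027 ang -1.956 yaw-90 -1.976 w 0.0344 z 0.1998
TAU -0.001 crank 1.849
griptop 219 [ 0.49815707 -0.10921819  0.12315027] 0.05537179992559999 1.7918895521281373
0.075 40 [ 0.5001 -0.1042  0.0806]
0.085 47 [ 0.5001 -0.1043  0.0904]
0.095 57 [ 0.4992 -0.105   0.1007]
0.105 58 [ 0.4996 -0.1051  0.1104]
0.115 219 [ 0.4982 -0.1089  0.1227]
0.125 12 [ 0.4976 -0.1098  0.1253]
```

View pics/w27.png

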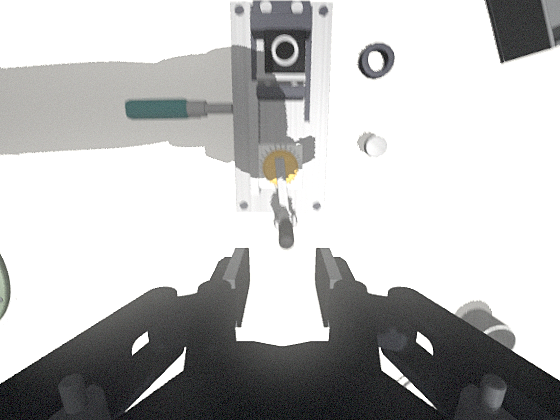

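View pics/s27.png

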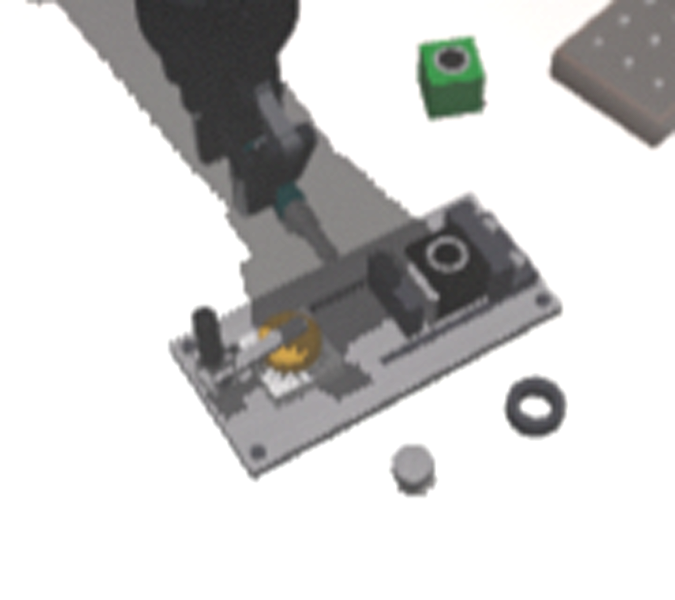

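View pics/t27.png

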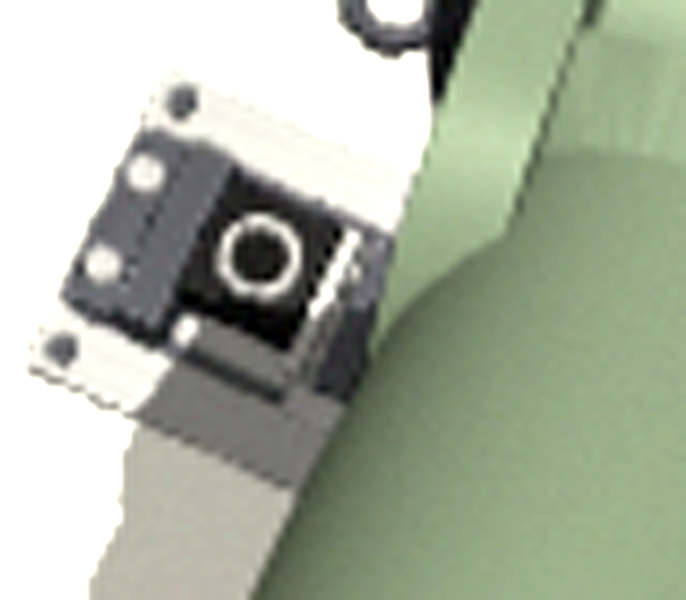

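Call:
servo_tool --pt "0 0 0 0 0 0" --pt "0 0 0 0 0 0" --pt "0 0 0 0 0 0" --pt "0 0 0 0 0 0" --pt "0 0 0 0 0 0"

```text
clock: 31.45
eef_pos: [0.5052, -0.0823, 0.1992]
orientation: [-0.99, 1.5, -1.5]
force: [0.4, -0.2, 0.2]
gripper_width: 0.0345
```

```bash
python3 -c "
from cell import arm
print(arm.hand_in())"
```

```text
the job is handed in; nothing more can be done
None
```

The black collet block is clamped against the fence, the grip stands upright, and the arm has let go. I handed the job in at about 31.5 s. `hand_in` gave no verdict, and the jaw force is my estimate, not a direct reading.

**What I did:** I pinched the folded grip and lifted it to roughly 1.1 rad, then pushed it upright against its stop with shut fingers, with the crank still near 0.2 rad. I pinched it again from above and turned the crank clockwise to about 1.8 rad. The block began to resist at about 1.72–1.74 rad, and I stopped at about 0.5 Nm.

**Last checks:**
- **Grip:** the depth picture shows it vertical after release, with its top at 123 mm.
- **Block:** in the top view it sits flush and square against the fence. It did not move on release.
- **Clamping force:** about 16–17 N from the torque, or 11–14 N from how far the jaw's spring was compressed. Both are inside the 8–25 N range, but they don't quite agree.
- **Bystanders:** the collet, nut and clamp handle look undisturbed in the close-up pictures. I didn't measure the others again, but the arm never went near them.

**What went wrong or disagreed:**
- The finger pads ended about 25 mm behind the reported TCP, so my first pinch closed above the grip.
- The grip slipped out of the fingers partway through the first lift, which is why I finished it by pushing.
- My estimates from the pictures put the block's contact at about 1.2 rad. It came at about 1.73, so I relied on feel.

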